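Start the drawer-latch coach screw square

TASK

Start the square-headed screw of the chart-table drawer's brass latch: take the square-socket driver from its stand, set it down gently over the screw head, square to the sloping latch plate and fully on the head before the first turn, then turn the screw clockwise about a sixth of a turn (60 degrees). Keep the pressure light (a firm shove spoils the soft teak), put the driver back upright in its stand, and leave the instrument parts in the drawer where they lie.

Things in the scene. Friction and masses are not known exactly. Their poses are not given: they have to be found in the camera images.
- driver_handle (a point): Centre of the handle of the loose driver (about 0.22 kg): grasp it here. Driver: a straight rod 164 mm long, at the start upright in the stand, sides parallel to the stand's. Black square handle 26 x 26 mm, 80 mm tall, brass band near the top; below it a 14 mm shank 36 mm long, then the socket. z up the driver, x and y square to the handle's faces. 124 mm above the socket mouth.
- driver_mouth (a point): Centre of the driver's open lower end, on its axis; axes as driver_handle. The socket is a square steel tube 28 x 28 mm outside, 48 mm tall, sides in line with the handle's; the square hole in its lower end is 18 mm wide, 14 mm deep, its mouth bevelled 2 mm.
- stand_mouth (a point): Driver stand, a fixed dark wooden block 75 x 75 x 45 mm with a square hole 31 mm wide, 33 mm deep, bevelled 3 mm at the top. This point: centre of the hole at the block's top face; axes square to the block, z up. The driver's socket end stands on the hole's floor.
- screw_top (a point): Centre of the steel screw head's top at the start. z: screw axis, out of the plate, leaning 0.26 rad from vertical to the drawer's front. x, y: along the latch plate's edges, not turning. Head 16 mm square, 11 mm tall; plate 19 mm below this point. The head's flats stand at any angle to the plate's edges; it is not measured. Latch parts to 35 mm high start 36 mm away on +y.
- screw (a joint): Turn of the screw since the start in rad, clockwise from above positive; starts at 0 and stays where left. Stiff: about 0.08 N m turns it, so sliding the socket round lightly on top of the head does not. It sinks 0.8 mm per rad.
- drawer: Teak drawer standing on the table, fixed, about 300 x 340 mm, walls 60 to 74 mm high, floor lined with cork 12 mm above the table; its front rail (-x, towards the robot) carries a dark sloping block with the brass latch plate and screw. Origin at the centre of the underside.
- eyepiece_center (a point): Centre of a black eyepiece, 34 mm across, 38 mm tall, standing in the drawer. Leave it alone.
- filter0_center (a point): Centre of a round green shade filter, 38 mm across, 6 mm thick, lying in the drawer. Leave it alone.
- filter1_center (a point): Centre of a second such filter. Leave it alone.
- mirror_center (a point): Centre of a small framed index mirror, 34 x 44 x 16 mm, lying in the drawer. Leave it alone.
Things that resemble listed ones, but are neither listed nor needed, are in the scene too. Of the things that look like the part that bears driver_handle, the largest one is meant.

How it is judged:
By the outcome, as a careful person would: the job done as asked, in the order asked, and still so for the second after the job is handed in, with the robot touching nothing.
It also fails if it takes over 72 s, if anything falls off the work surface, if the arm or the gripper's body presses on something with over 40 N, if the wrist force passes 120 N, or if a joint passes its speed limit or range.

ROBOT

A 7-joint arm with a two-finger parallel gripper is mounted at the origin on the work surface. World frame = base frame: x ahead of the robot, y to its left, z up, the work surface at z = 0. Lengths are in m, angles in rad, forces in N, time in s.
With the tool pointing down it reaches from about 0.35 to 0.9 m from the base axis. Payload 8.1 kg.
Tool frame: the origin (TCP) lies midway between the tips of the shut fingers; the grasp point (between the pads) lies 19 mm behind it; z points along the fingers, y is the direction in which the jaws open and shut (so a half turn about z gives the same grasp; the last joint's range is limited). The gripper opens to 92 mm and grips with 3 to 60 N. Pads are 19 mm wide; open, the fingers measure 130 mm over their backs; the gripper's body (75 mm by 190 mm) begins 47 mm behind the grasp point.
Start: joints at [1.15, 0.434, 0.025, 1.573, -0.012, 1.134, -0.075], TCP at [0.195, -0.594, 0.199] pointing down, gripper open.
Joint ranges: [-2.62, 2.62], [-0.44, 2.09], [-1.27, 1.32], [0.08, 2.57], [-1.32, 4.46], [0.12, 2], [-2.74, 2.74]. Speed limits (rad/s): [2.22, 2.22, 3.01, 3.01, 3.14, 3.14, 3.14].

INTERFACE

Orientations are given as a unit quaternion [x, y, z, w].
In Python, from plant import arm gives the robot as it stands. The module is installed in compiled form; this text tells all that it offers.
- The arm moves only by the tool send_rows, never from a script. Its argument "moves" is a list of rows, each an object with "linear": the shift along the tool's x, y, z in units of 0.08 m (1.0 is 0.08 m), a list of three; "delta_rot": the turn, a rotation vector about the tool's x, y, z in units of 360 degrees (1.0 is 360 degrees), a list of three; "jaw": the closure, from 0 (fully open) to 1 (shut). A call has 1 to 5 rows; each row shifts and turns the pose as measured when the row begins, along the tool's axes as they then stand; what a row does not reach is not made up. A row lasts 1/8 s, in which the tool goes at most 62.5 mm and 10.7 degrees, less where a joint would pass 70% of its speed; a pose out of reach is approached as far as the arm can. A call with a number of a shift or a turn outside -1 to 1 is refused whole. A call with a gripper value outside its range is refused whole. The fingers move at their own pace and stop on an object; "newtons" is the grip in N (left out, the last holds). Time passes only in rows, so rows that do not move let the fingers close. It gives the time, the measured TCP pose, the force and the opening at its end, in the units of the state.
- arm.read_state(): the state, without advancing time (a new reading comes with each control period).
- arm.grab_frame(name): name is "side" or "top" or "wrist"; returns a dict with "frame" (480x640x3 uint8, red, green, blue), "depth" (480x640 float32, m along the optical axis (not along the pixel's ray), 0 where there is no reading), "intrinsics" (3x3 intrinsics, pixels), "position" and "attitude" of the camera in the world; the wrist camera has in their place "tool_from_camera" (4x4, takes a point from camera to tool coordinates, whose origin is the TCP and whose axes are the flange's). Camera axes: x right, y up, looking along -z (the intrinsics and any distortion apply to the point x, -y, -z); pixel columns grow to the right and rows downward; lengths in m; the calibration is good to about 2 mm. A picture is of the moment at which its call begins: read the wrist's pose just before it.
- arm.hand_in(): hands the job in, once; it reports no verdict.
Trained networks look in a picture, given as the dict that the camera call returned (one of the last four; its "shot" number tells which), for a name from the list of things; names that differ only in an ending like _2 or _b are one class to them, and where a whole thing is asked for, a point or a joint stands for the part that bears it (a point fixed in the world has none). Each returns a list of dicts, best first, with "confidence" (0 to 1); they miss things now and then, are a little off and sometimes report something else, mostly with a low value. They report only what shows in the picture. A call takes as long as a camera call. They do not tell look-alikes from the thing itself.
- arm.outline_of(picture, name): "pixels" (480x640 bool, what is visible of it) and "location" ([column, row] in pixels, amid what is visible of it).
- arm.landmark_of(picture, name): "location" ([column, row] in pixels: a listed point, or the origin of a listed thing).
The state is a dict: "clock": time; "q": joint angles; "qvel": joint speeds; "joint_torque": joint torques, N m; "ee_pos": TCP position; "orientation": TCP orientation; "ft_force": force on the tool from outside, world axes, zero at the start; "torque": the same for the moment, N m; "finger_gap": opening from 0.0 (shut) to 1.0 (fully open).
Only numpy, scipy, OpenCV 4.12 (cv2) and the standard library are available. Lean on these libraries where they do the work, as an engineer would, in place of code of your own. Each camera call takes 0.05 s, during which the arm holds its last target.

## Working session

There is one attempt and no reset: what is moved stays moved. The work goes in short steps, Python scripts to look and compute and a tool call to move; the robot and the scene stay as the last step left them, time stands still between calls to the robot, and variables do not carry over. Pictures are saved under pics/ and viewed, and the job is handed in when it is done.

Besides the shell and the picture viewer there is one more tool, called after "Call:" by a JSON object that holds its "name" and its "arguments". send_rows: Moves the arm, as the interface text tells. Its arguments: {"type":"object","properties":{"moves":{"type":"array"},"newtons":{"type":"number"}},"required":["moves"]}

```bash
mkdir -p pics; cat > h.py <<'E'
import numpy as np, cv2, pickle
from scipy.spatial.transform import Rotation as R
from plant import arm
def save(n,img): cv2.imwrite('pics/'+n+'.png', cv2.cvtColor(img,cv2.COLOR_RGB2BGR))
def camT(p,st=None):
    T=np.eye(4)
    if 'position' in p:
        T[:3,3]=p['position']; a=np.array(p['attitude'])
        T[:3,:3]=a if a.shape==(3,3) else R.from_quat(a).as_matrix()
    else:
        W=np.eye(4);W[:3,3]=st['ee_pos'];W[:3,:3]=R.from_quat(st['orientation']).as_matrix()
        T=W@np.array(p['tool_from_camera'])
    return T
def cloud(p,T):
    K=np.array(p['intrinsics']);d=p['depth'].astype(float)
    v,u=np.mgrid[0:480,0:640]
    P=np.stack([(u-K[0,2])/K[0,0]*d,-(v-K[1,2])/K[1,1]*d,-d],-1)
    W=P@T[:3,:3].T+T[:3,3]; W[d<=0]=np.nan
    return W
def proj(p,T,X):
    K=np.array(p['intrinsics']);c=(np.atleast_2d(X)-T[:3,3])@T[:3,:3]
    return np.stack([K[0,2]+K[0,0]*c[:,0]/-c[:,2],K[1,2]-K[1,1]*c[:,1]/-c[:,2]],-1)
def grab(n,tag):
    st=arm.read_state();p=arm.grab_frame(n);T=camT(p,st)
    pickle.dump((p,T,st),open(f'{tag}.pkl','wb'));save(tag,p['frame']);return p,T,st
E
python3 - <<'E'
from h import *
for n in ['top','side','wrist']:
    p,T,st=grab(n,n+'0')
    print(n,{k:(v if k not in('frame','depth') else v.shape) for k,v in p.items()})
    for nm in ['driver_handle','driver_mouth','stand_mouth','screw_top']:
        print(nm,[(np.round(r['location'],1),round(r['confidence'],2)) for r in arm.landmark_of(p,nm)][:4])
print(st)
E
```

```text
top {'frame': (480, 640, 3), 'depth': (480, 640), 'intrinsics': array([[522.80581258,   0.        , 314.94502455],
       [  0.        , 522.80581258, 238.61990683],
       [  0.        ,   0.        ,   1.        ]]), 'position': array([0.40868461, 0.03487422, 1.00546788]), 'attitude': array([-0.0677099 ,  0.07963528,  0.75007571, -0.65303906]), 'shot': 1}
driver_handle [(array([473.5, 236.7]), 0.78), (array([480.5, 305. ]), 0.72), (array([428.4, 308.4]), 0.66)]
driver_mouth [(array([453.5, 253.1]), 0.87), (array([466.2, 309.1]), 0.83), (array([425.6, 307. ]), 0.8), (array([194.7, 251.9]), 0.2)]
stand_mouth [(array([460.1, 251.1]), 0.75), (array([242.8, 234. ]), 0.24)]
screw_top [(array([246.6, 305.6]), 0.63)]
side {'frame': (480, 640, 3), 'depth': (480, 640), 'intrinsics': array([[538.26740669,   0.        , 315.72017326],
       [  0.        , 538.26740669, 248.8634549 ],
       [  0.        ,   0.        ,   1.        ]]), 'position': array([0.19221028, 0.45214043, 0.75790917]), 'attitude': array([-0.12090514,  0.32241155,  0.87725892, -0.33443911]), 'shot': 2}
driver_handle [(ar
[... 926 characters left out ...]
crew_top []
{'clock': 0.5, 'q': array([ 1.15038148,  0.4345388 ,  0.02500082,  1.57322511, -0.01159555,
        1.13398835, -0.07510984]), 'qvel': array([-0.0015135 , -0.00146568,  0.00066095, -0.00015675,  0.00096618,
       -0.00030529,  0.00157607]), 'joint_torque': array([-6.40194430e-04, -6.67140698e+01,  9.83364992e-01, -3.14570725e+01,
       -6.06771139e-02,  3.38367897e-02,  1.11395889e-04]), 'ee_pos': array([ 0.195279  , -0.59371147,  0.198808  ]), 'orientation': array([ 9.87408185e-01,  1.58193158e-01, -1.02088973e-05, -4.97140717e-06]), 'ft_force': array([0.07613973, 0.34969896, 0.45317365]), 'torque': array([0.01031485, 0.00927487, 0.01271735]), 'finger_gap': 1.0012937088344678}
```

View pics/top0.png

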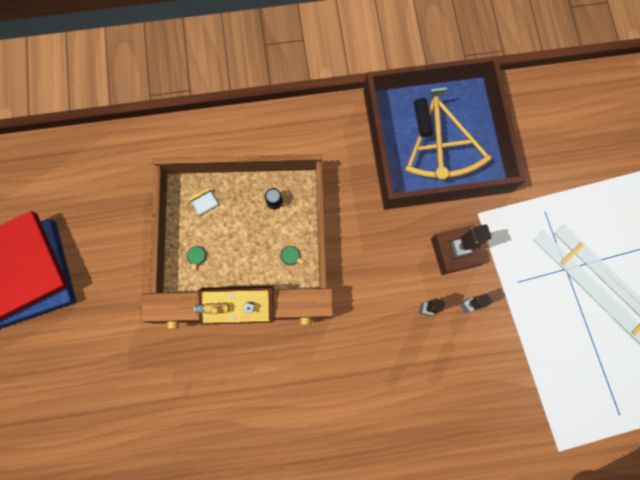

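View pics/side0.png

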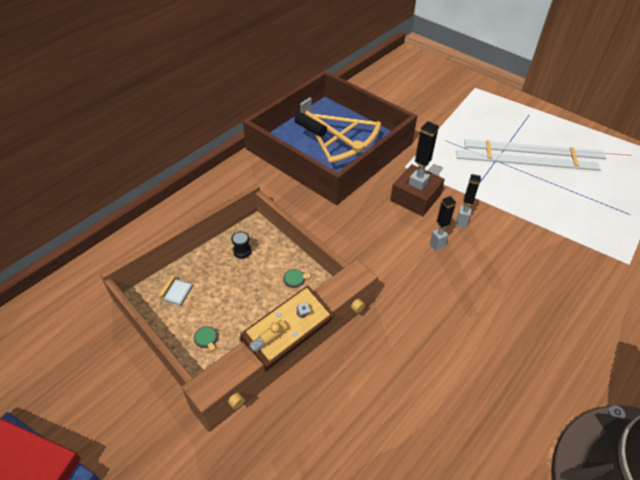

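The side view shows three driver-like things: the handle in the stand at (427,145), and two smaller ones standing on the table at (472,189) and (446,212). I choose the one in the stand because it is the largest and it stands in the block. The screw is at side (302,308) / top (247,306). Next I'll do close crops and measurements.

```bash
python3 - <<'E'
from h import *
d={n:pickle.load(open(n+'0.pkl','rb')) for n in('top','side')}
def crop(n,x,y,w,s): 
    f=d[n][0]['frame'][y:y+w*3//4,x:x+w]; return cv2.resize(f,(w*s,w*3//4*s),interpolation=cv2.INTER_CUBIC)
save('c1',np.hstack([cv2.resize(crop('side',380,110,120,5),(400,300)),cv2.resize(crop('top',410,210,110,5),(400,300))]))
save('c2',np.hstack([cv2.resize(crop('side',240,270,110,5),(400,300)),cv2.resize(crop('top',190,270,100,5),(400,300))]))
# two-ray triangulation
def ray(n,u):
    p,T,_=d[n];K=p['intrinsics'];c=np.array([(u[0]-K[0,2])/K[0,0],-(u[1]-K[1,2])/K[1,1],-1]);c=T[:3,:3]@c;return T[:3,3],c/np.linalg.norm(c)
def tri(a,b):
    A=np.zeros((3,3));B=np.zeros(3);
    rs=[ray('top',a),ray('side',b)]
    for o,r in rs: M=np.eye(3)-np.outer(r,r);A+=M;B+=M@o
    X=np.linalg.solve(A,B); return X.round(4),[round(np.linalg.norm((np.eye(3)-np.outer(r,r))@(X-o))*1e3,1) for o,r in rs]
print('handle',tri((473.5,236.7),(426.4,142.7)))
print('mouth',tri((453.5,253.1),(412.1,191.3)))
print('stand',tri((460.1,251.1),(417.8,181.7)))
print('screw',tri((246.6,305.6),(301.7,308.4)))
for n in d:
    C=cloud(d[n][0],d[n][1])
    for nm,uv in dict(top=[('h',(480,236)),('s',(460,245)),('scr',(248,306))],side=[('h',(427,145)),('st',(420,190)),('scr',(303,309))])[n]:
        print(n,nm,C[uv[1],uv[0]].round(4))
E
```

```text
handle (array([ 0.5559, -0.2586,  0.1428]), [np.float64(0.7), np.float64(0.7)])
mouth (array([ 0.5548, -0.2508,  0.0275]), [np.float64(5.3), np.float64(5.3)])
stand (array([ 0.5522, -0.2579,  0.0499]), [np.float64(3.7), np.float64(3.7)])
screw (array([0.4969, 0.1377, 0.1089]), [np.float64(0.6), np.float64(0.6)])
top h [ 0.5504 -0.2575  0.1767]
top s [ 0.557  -0.2553  0.0706]
top scr [0.4963 0.1356 0.1101]
side h [ 0.5481 -0.249   0.1473]
side st [ 0.5403 -0.2423  0.0473]
side scr [0.4939 0.1373 0.1096]
```

View pics/c1.png

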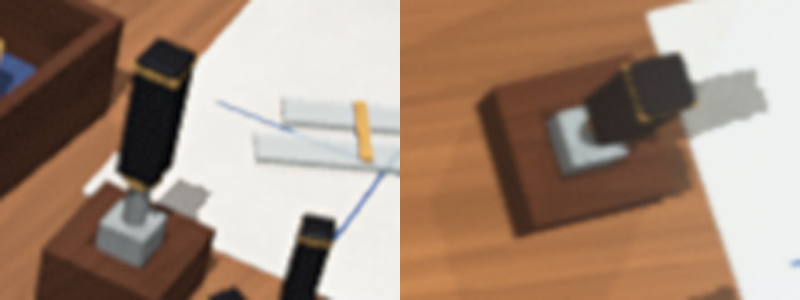

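View pics/c2.png

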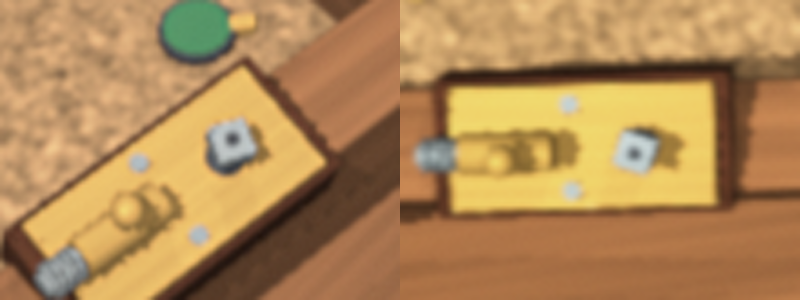

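The crops confirm it: the driver in the stand is the large one with the brass band. The screw head sits on the brass plate to the right of the latch bolt. Now a motion planner helper, then a close look at both with the wrist camera.

```bash
cat >> h.py <<'E'
def down(psi): return R.from_euler('z',psi,degrees=True)*R.from_euler('x',180,degrees=True)
def plan(pos,rot,n=None,show=20,vmax=0.060,wmax=10.5):
    st=arm.read_state();p0=np.array(st['ee_pos']);r0=R.from_quat(st['orientation']);pos=np.array(pos)
    rv=(r0.inv()*rot).as_rotvec();D=np.linalg.norm(pos-p0);A=np.degrees(np.linalg.norm(rv))
    k=max(1,int(np.ceil(max(D/vmax,A/wmax))))
    if n: k=max(k,n)
    print(f't={st["clock"]:.2f} dist {D*1e3:.1f}mm ang {A:.2f}deg rows {k} gap {st["finger_gap"]:.3f} F',np.round(st['ft_force'],2),'M',np.round(st['torque'],3))
    for i in range(k):
        r=r0*R.from_rotvec(rv*i/k)
        l=r.inv().apply((pos-p0)/k)/0.08
        print(i,np.round(l,4).tolist(),np.round(rv/k/(2*np.pi),5).tolist())
        if i>=show: break
E
python3 - <<'E'
from h import *
d={n:pickle.load(open(n+'0.pkl','rb')) for n in('top','side')}
for n in d:
    C=cloud(d[n][0],d[n][1]);f=d[n][0]['frame'].astype(int)
    # stand top
    m=(np.abs(C[...,2]-0.045)<0.005)&(np.hypot(C[...,0]-.553,C[...,1]+.256)<.07)
    P=C[m][:,:2].astype(np.float32); r=cv2.minAreaRect(P); print(n,'stand',len(P),r)
    # plate: yellow pixels near screw
    m=(f[...,0]>180)&(f[...,1]>140)&(f[...,2]<110)&(np.abs(C[...,0]-.497)<.06)&(np.abs(C[...,1]-.15)<.1)&(np.abs(C[...,2]-.09)<.02)
    P=C[m];
    for _ in range(4):
        c=np.median(P,0) if _==0 else P.mean(0);u,s,v=np.linalg.svd(P-c,full_matrices=False);nn=v[2]*np.sign(v[2,2]);e=(P-c)@nn;P=P[np.abs(e)<.004]
    print('plate',len(P),c.round(4),nn.round(3),'tilt',np.arccos(nn[2]).round(3),'az',np.degrees(np.arctan2(nn[1],nn[0])).round(1),v[0].round(3),cv2.minAreaRect(P[:,:2].astype(np.float32)))
plan([.555,-.257,.32],down(65))
E
```

```text
top stand 1117 ((0.5564715266227722, -0.26152360439300537), (0.07542279362678528, 0.07669652253389359), 5.792379856109619)
plate 1322 [0.5003 0.1543 0.0924] [-0.258  0.023  0.966] tilt 0.262 az 174.9 [-0.105 -0.995 -0.004] ((0.5010274648666382, 0.15980970859527588), (0.11452972888946533, 0.05193299800157547), 83.69376373291016)
side stand 868 ((0.557870090007782, -0.2619204521179199), (0.07638780772686005, 0.08100931346416473), 5.875085830688477)
plate 1646 [0.5003 0.1551 0.0913] [-0.256  0.024  0.966] tilt 0.26 az 174.5 [-0.084 -0.996  0.003] ((0.5023654699325562, 0.15976741909980774), (0.11523044109344482, 0.05309746786952019), 84.06614685058594)
t=0.75 dist 507.4mm ang 46.80deg rows 9 gap 1.000 F [-0.08 -0.3   0.41] M [ 0.03  -0.003 -0.001]
0 [0.6207, -0.2882, -0.1683] [-0.0, 0.0, -0.01444]
1 [0.6443, -0.2307, -0.1683] [-0.0, 0.0, -0.01444]
2 [0.6626, -0.1714, -0.1683] [-0.0, 0.0, -0.01444]
3 [0.6754, -0.1106, -0.1683] [-0.0, 0.0, -0.01444]
4 [0.6826, -0.049, -0.1683] [-0.0, 0.0, -0.01444]
5 [0.6842, 0.0131, -0.1683] [-0.0, 0.0, -0.01444]
6 [0.6802, 0.075, -0.1683] [-0.0, 0.0, -0.01444]
7 [0.6706, 0.1364, -0.1683] [-0.0, 0.0, -0.01444]
8 [0.6555, 0.1966, -0.1683] [-0.0, 0.0, -0.01444]
```

Call:
{"name": "send_rows", "arguments": {"moves": [{"linear":[0.62,-0.29,-0.17],"delta_rot":[0,0,-0.0144],"jaw":0},{"linear":[0.645,-0.23,-0.17],"delta_rot":[0,0,-0.0144],"jaw":0},{"linear":[0.66,-0.17,-0.17],"delta_rot":[0,0,-0.0144],"jaw":0},{"linear":[0.675,-0.11,-0.17],"delta_rot":[0,0,-0.0144],"jaw":0},{"linear":[0.68,-0.05,-0.17],"delta_rot":[0,0,-0.0144],"jaw":0}]}}

```text
clock: 1.38
ee_pos: [0.3952, -0.405, 0.2673]
orientation: [0.926, 0.377, -0.001, 0.0]
ft_force: [0.1, -0.5, 0.1]
finger_gap: 0.999
```

Call:
{"name": "send_rows", "arguments": {"moves": [{"linear":[0.685,0.01,-0.17],"delta_rot":[0,0,-0.0144],"jaw":0},{"linear":[0.68,0.075,-0.17],"delta_rot":[0,0,-0.0144],"jaw":0},{"linear":[0.67,0.135,-0.17],"delta_rot":[0,0,-0.0144],"jaw":0},{"linear":[0.655,0.195,-0.17],"delta_rot":[0,0,-0.0144],"jaw":0},{"linear":[0,0,0],"delta_rot":[0,0,0],"jaw":0}]}}

```text
clock: 2.0
ee_pos: [0.5617, -0.2438, 0.3248]
orientation: [0.838, 0.546, 0.001, 0.001]
ft_force: [-1.0, -1.0, 0.1]
finger_gap: 0.998
```

```bash
python3 - <<'E'
from h import *
st=arm.read_state();print(st['ee_pos'],st['q'].round(3),st['qvel'].round(3))
p,T,st=grab('wrist','w1')
print(st['ee_pos'])
for nm in ['driver_handle','driver_mouth','stand_mouth']:
    print(nm,[(np.round(r['location'],1),round(r['confidence'],2)) for r in arm.landmark_of(p,nm)][:4])
C=cloud(p,T)
for z,w in ((.045,.006),(.1765,.006)):
    m=(np.abs(C[...,2]-z)<w)&(np.hypot(C[...,0]-.557,C[...,1]+.26)<.06)
    print(z,m.sum(),cv2.minAreaRect(C[m][:,:2].astype(np.float32)) if m.any() else '')
print(proj(p,T,[[.557,-.262,.045],[.557,-.262,.176]]))
E
```

```text
[ 0.56171823 -0.24378626  0.32480103] [ 0.535  0.367 -0.313  1.381  0.112  1.41  -0.191] [ 0.035 -0.009  0.069  0.031  0.025  0.005 -0.001]
[ 0.56171823 -0.24378626  0.32480103]
driver_handle [(array([329.3, 231.6]), 0.81), (array([224.7, 201.5]), 0.8), (array([255.3, 259.4]), 0.71)]
driver_mouth [(array([326.8, 212.8]), 0.95), (array([265.5, 240.2]), 0.69), (array([241.2, 191.6]), 0.69)]
stand_mouth [(array([323.3, 222.2]), 0.95)]
0.045 1808 ((0.5552749633789062, -0.2633022665977478), (0.07498111575841904, 0.07508964091539383), 5.733254909515381)
0.1765 626 ((0.5553407073020935, -0.2631025016307831), (0.02668529376387596, 0.026546671986579895), 5.803378582000732)
[[325.79105354 217.49133263]
 [326.81594058 240.03948193]]
```

View pics/w1.png

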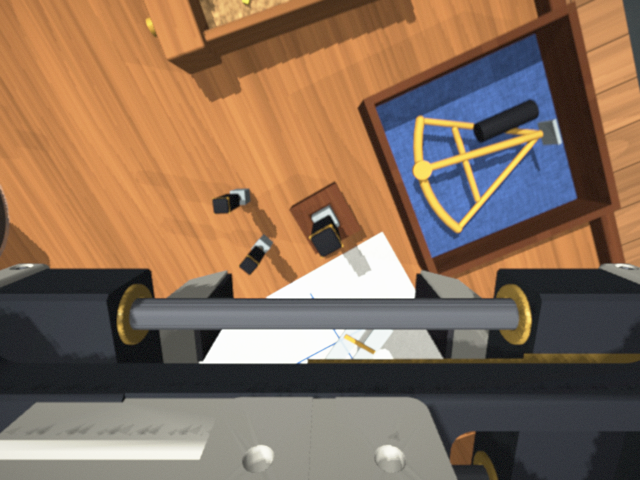

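The wrist picture shows the stand driver at pixel (325,230), with handle top and stand top agreeing on centre (0.555,-0.263) and yaw 5.8°. Two smaller look-alikes are at (230,200) and (255,255). Next, the screw.

```bash
cat >> h.py <<'E'
YD=-5.4
def along(n,psi):
    n=np.array(n)/np.linalg.norm(n);a=np.cross([0,0,1],n);s=np.linalg.norm(a)
    return R.from_rotvec(a/s*np.arctan2(s,n[2]))*down(psi)
NS=R.from_euler('z',YD,degrees=True).apply([-np.sin(.26),0,np.cos(.26)])
E
python3 - <<'E'
from h import *
S=np.array([.4955,.137,.1095])
plan(S+NS*.055,along(NS,105))
E
```

```text
t=2.20 dist 427.5mm ang 42.08deg rows 8 gap 0.998 F [ 0.6  -0.01  0.13] M [ 0.021 -0.051 -0.012]
0 [0.5049, -0.3592, 0.2496] [-0.00531, 1e-05, -0.01361]
1 [0.534, -0.3229, 0.2383] [-0.00531, 1e-05, -0.01361]
2 [0.56, -0.2839, 0.2282] [-0.00531, 1e-05, -0.01361]
3 [0.5825, -0.2424, 0.2194] [-0.00531, 1e-05, -0.01361]
4 [0.6014, -0.199, 0.2121] [-0.00531, 1e-05, -0.01361]
5 [0.6164, -0.1538, 0.2062] [-0.00531, 1e-05, -0.01361]
6 [0.6276, -0.1074, 0.2019] [-0.00531, 1e-05, -0.01361]
7 [0.6348, -0.0601, 0.1992] [-0.00531, 1e-05, -0.01361]
```

Call:
{"name": "send_rows", "arguments": {"moves": [{"linear":[0.505,-0.36,0.22],"delta_rot":[-0.0053,0,-0.0136],"jaw":0},{"linear":[0.535,-0.32,0.22],"delta_rot":[-0.0053,0,-0.0136],"jaw":0},{"linear":[0.56,-0.285,0.21],"delta_rot":[-0.0053,0,-0.0136],"jaw":0},{"linear":[0.58,-0.24,0.2],"delta_rot":[-0.0053,0,-0.0136],"jaw":0},{"linear":[0.6,-0.2,0.2],"delta_rot":[-0.0053,0,-0.0136],"jaw":0}]}}

```text
clock: 2.82
ee_pos: [0.5072, -0.0149, 0.2272]
orientation: [0.708, 0.701, 0.042, 0.075]
ft_force: [0.9, 0.6, -0.9]
finger_gap: 0.999
```

Call:
{"name": "send_rows", "arguments": {"moves": [{"linear":[0.6,-0.155,0.18],"delta_rot":[-0.0053,0,-0.0136],"jaw":0},{"linear":[0.5,-0.1,0.1],"delta_rot":[-0.0053,0,-0.0136],"jaw":0},{"linear":[0,0,0],"delta_rot":[0,0,0],"jaw":0}]}}

```text
clock: 3.2
ee_pos: [0.4851, 0.0717, 0.195]
orientation: [0.641, 0.758, 0.059, 0.103]
ft_force: [0.8, -1.2, -0.7]
finger_gap: 1.0
```

```bash
python3 - <<'E'
from h import *
S=np.array([.4955,.137,.1095])
print(arm.read_state()['q'].round(2))
plan(S+NS*.055,along(NS,105))
E
```

```text
[ 0.19  0.14 -0.6   2.06  0.29  0.79 -0.41]
t=3.20 dist 74.2mm ang 5.60deg rows 2 gap 1.000 F [ 0.77 -1.23 -0.75] M [ 0.009  0.176 -0.031]
0 [0.4298, 0.0047, 0.1733] [-0.00233, 0.00101, -0.00734]
1 [0.4281, 0.0219, 0.1762] [-0.00233, 0.00101, -0.00734]
```

Call:
{"name": "send_rows", "arguments": {"moves": [{"linear":[0.43,0.005,0.17],"delta_rot":[-0.0023,0.001,-0.0073],"jaw":0},{"linear":[0.43,0.02,0.17],"delta_rot":[-0.0023,0.001,-0.0073],"jaw":0},{"linear":[0,0,0],"delta_rot":[0,0,0],"jaw":0},{"linear":[0,0,0],"delta_rot":[0,0,0],"jaw":0}]}}

```text
clock: 3.7
ee_pos: [0.4838, 0.1309, 0.1635]
orientation: [0.609, 0.782, 0.067, 0.112]
ft_force: [0.8, -0.6, 0.4]
finger_gap: 1.003
```

```bash
python3 - <<'E'
from h import *
S=np.array([.4955,.137,.1095])
print(arm.read_state()['q'].round(2),arm.read_state()['qvel'].round(3))
plan(S+NS*.055,along(NS,105))
p,T,st=grab('wrist','w2')
for nm in ['screw_top']:
    print(nm,[(np.round(r['location'],1),round(r['confidence'],2)) for r in arm.landmark_of(p,nm)][:4])
print(proj(p,T,[S]))
r=arm.outline_of(p,'screw');print([(np.round(x['location'],1),round(x['confidence'],2),x['pixels'].sum()) for x in r])
E
```

```text
[ 0.06  0.2  -0.62  2.09  0.42  0.72 -0.59] [ 0.006  0.003 -0.001  0.001  0.001 -0.003 -0.004]
t=3.70 dist 7.9mm ang 0.90deg rows 1 gap 1.003 F [ 0.84 -0.61  0.36] M [-0.014  0.198 -0.012]
0 [0.0979, -0.0073, 0.0002] [-9e-05, 0.00111, -0.00223]
screw_top [(array([322.9, 238. ]), 0.98)]
[[324.46569239 236.38274195]]
[(array([320.4, 238.5]), 0.86, np.int64(500))]
```

View pics/w2.png

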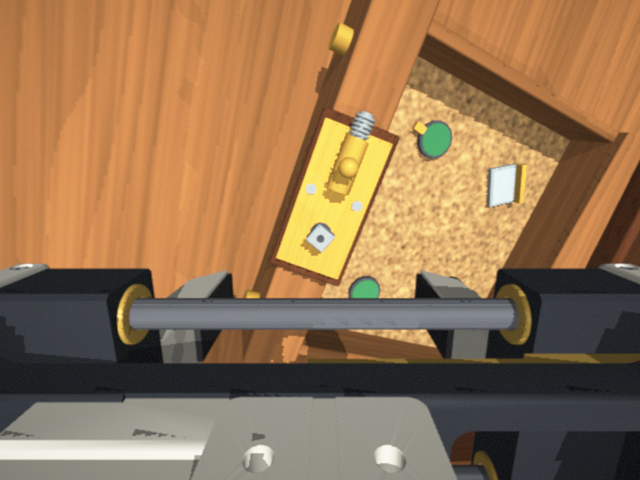

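The wrist picture shows the head at (320,238), with a dark dot in its middle, on the yellow plate; the latch bolt is at (350,160). Now I'll measure the plate plane, the head-top centre and the angle of the flats.

```bash
cat > head.py <<'E'
from h import *
def measure(tag,win=(295,210,52,58)):
    p,T,st=pickle.load(open(tag+'.pkl','rb'));C=cloud(p,T);f=p['frame'].astype(int)
    # plate plane
    m=(f[...,0]>150)&(f[...,2]<110)&(f[...,0]-f[...,2]>90)&(np.linalg.norm(C-np.array([.50,.15,.092]),axis=-1)<.07)
    P=C[m]
    for i in range(5):
        c=np.median(P,0) if i==0 else P.mean(0);v=np.linalg.svd(P-c,full_matrices=False)[2];n=v[2]*np.sign(v[2,2]);P=P[np.abs((P-c)@n)<(.006 if i<2 else .003)]
    print('plate n',n.round(4),'tilt',np.arccos(n[2]).round(3),'az',np.degrees(np.arctan2(n[1],n[0])).round(2),len(P))
    h=(C-c)@n
    x,y,w,hh=win; sub=np.zeros(h.shape,bool); sub[y:y+hh,x:x+w]=1
    grey=(np.abs(f[...,0]-f[...,2])<45)
    m=sub&(h>.014)&(h<.026)
    Q=C[m];print('head pts',m.sum(),'height med',np.median(h[m]).round(4),'mean',Q.mean(0).round(4))
    # basis on the plate: ex = drawer x along plate
    ey=R.from_euler('z',YD,degrees=True).apply([0,1,0]);ey-=n*(ey@n);ey/=np.linalg.norm(ey);ex=np.cross(ey,n)
    for nm,mm in(('depth',m),('depth&grey',m&grey)):
        Q=C[mm];uv=np.stack([(Q-c)@ex,(Q-c)@ey],-1)
        r=cv2.minAreaRect((uv*1e3).astype(np.float32))
        print(nm,mm.sum(),'ctr',(c+ex*r[0][0]/1e3+ey*r[0][1]/1e3+n*.019).round(4),'size',np.round(r[1],2),'angle(from ex toward ey, ccw from above)',round(r[2],2))
    return p,T,C,n,c,ex,ey
if __name__=='__main__':
    import sys
    p,T,C,n,c,ex,ey=measure(sys.argv[1])
    # rectify head-top plane at 0.1 mm/px around estimate
    S=np.array([float(a) for a in sys.argv[2:5]]) if len(sys.argv)>4 else np.array([.4955,.137,.1095])
    S=S-n*((S-c)@n-.019)
    g=(np.arange(400)-200)*1e-4
    X=S+g[None,:,None]*ex+(-g[:,None,None])*ey
    uv=proj(p,T,X.reshape(-1,3)).reshape(400,400,2).astype(np.float32)
    im=cv2.remap(p['frame'],uv[...,0],uv[...,1],cv2.INTER_CUBIC);save(sys.argv[1]+'_rect',im)
    hsv=cv2.cvtColor(im,cv2.COLOR_RGB2HSV);mm=((hsv[...,1]<70)&(hsv[...,2]>110)).astype(np.uint8)
    mm=cv2.morphologyEx(mm,cv2.MORPH_CLOSE,np.ones((41,41)));k,l,stt,cc=cv2.connectedComponentsWithStats(mm)
    j=1+np.argmax([stt[i,4] if np.hypot(*(cc[i]-200))<120 else 0 for i in range(1,k)])
    cn=max(cv2.findContours((l==j).astype(np.uint8),cv2.RETR_EXTERNAL,cv2.CHAIN_APPROX_NONE)[0],key=cv2.contourArea)
    r=cv2.minAreaRect(cn);print('rect img',np.round(r[0],1),np.round(r[1],1),'ccw angle',-r[2],'area',cv2.contourArea(cn))
    print('centre world',(S+ex*(r[0][0]-200)*1e-4-ey*(r[0][1]-200)*1e-4).round(4))
    b=cv2.boxPoints(r).astype(int);cv2.polylines(im,[b],True,(255,0,0),1);save(sys.argv[1]+'_rect2',im)
E
python3 head.py w2
```

```text
plate n [-0.2557  0.0247  0.9664] tilt 0.26 az 174.47 6763
head pts 475 height med 0.019 mean [0.4925 0.1356 0.1088]
depth 475 ctr [0.4925 0.1349 0.1091] size [16.17 16.15] angle(from ex toward ey, ccw from above) 69.73
depth&grey 461 ctr [0.4925 0.135  0.109 ] size [16.17 15.91] angle(from ex toward ey, ccw from above) 69.14
rect img [168.3 207.1] [175.4 185.6] ccw angle -21.03750991821289 area 28362.0
centre world [0.4923 0.1366 0.109 ]
```

```bash
sleep 1
```

```text
(no output)
```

View pics/w2_rect2.png

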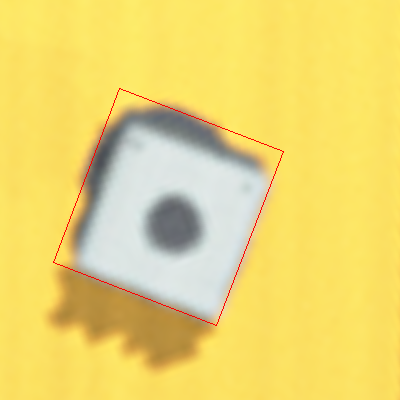

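```bash
python3 - <<'E'
from h import *
p,T,st=pickle.load(open('w1.pkl','rb'));C=cloud(p,T)
for uv in((222,202),(252,262),(240,196),(262,245)): print(uv,C[uv[1],uv[0]].round(3))
plan([.5553,-.2632,.24],down(95.8))
E
```

```text
(222, 202) [ 0.457 -0.184  0.117]
(252, 262) [ 0.456 -0.264  0.116]
(240, 196) [ 0.458 -0.186  0.036]
(262, 245) [ 0.453 -0.264  0.032]
t=3.85 dist 408.3mm ang 17.20deg rows 7 gap 0.997 F [-0.14 -0.17  0.96] M [-0.005  0.179  0.019]
0 [-0.7246, -0.0225, -0.0772] [0.00572, 0.00172, 0.00331]
1 [-0.7241, -0.0103, -0.0844] [0.00572, 0.00172, 0.00331]
2 [-0.7232, 0.0015, -0.0921] [0.00572, 0.00172, 0.00331]
3 [-0.722, 0.0131, -0.1002] [0.00572, 0.00172, 0.00331]
4 [-0.7205, 0.0243, -0.1086] [0.00572, 0.00172, 0.00331]
5 [-0.7187, 0.0352, -0.1175] [0.00572, 0.00172, 0.00331]
6 [-0.7165, 0.0457, -0.1267] [0.00572, 0.00172, 0.00331]
```

Call:
{"name": "send_rows", "arguments": {"moves": [{"linear":[-0.72,-0.02,-0.12],"delta_rot":[0.0057,0.0017,0.0033],"jaw":0},{"linear":[-0.72,-0.01,-0.12],"delta_rot":[0.0057,0.0017,0.0033],"jaw":0},{"linear":[-0.72,0,-0.11],"delta_rot":[0.0057,0.0017,0.0033],"jaw":0},{"linear":[-0.72,0.013,-0.1],"delta_rot":[0.0057,0.0017,0.0033],"jaw":0},{"linear":[-0.72,0.024,-0.09],"delta_rot":[0.0057,0.0017,0.0033],"jaw":0.2}]}}

```text
clock: 4.47
ee_pos: [0.5348, -0.1549, 0.2287]
orientation: [0.653, 0.756, 0.021, 0.032]
ft_force: [1.6, 0.4, 0.2]
finger_gap: 0.936
```

```bash
python3 - <<'E'
from h import *
plan([.5553,-.2632,.215],down(95.8))
E
```

```text
t=4.47 dist 111.1mm ang 5.04deg rows 2 gap 0.936 F [1.57 0.42 0.19] M [-0.011 -0.145  0.008]
0 [-0.6863, 0.0218, 0.102] [0.00586, 0.00152, 0.00351]
1 [-0.6865, 0.0406, 0.0942] [0.00586, 0.00152, 0.00351]
```

Call:
{"name": "send_rows", "arguments": {"moves": [{"linear":[-0.68,0.02,0.1],"delta_rot":[0.0059,0.0015,0.0035],"jaw":0.2},{"linear":[-0.5,0.03,0.07],"delta_rot":[0.0059,0.0015,0.0035],"jaw":0.2},{"linear":[0,0,0],"delta_rot":[0,0,0],"jaw":0.2},{"linear":[0,0,0],"delta_rot":[0,0,0],"jaw":0.2}]}}

```text
clock: 4.97
ee_pos: [0.5513, -0.2612, 0.218]
orientation: [0.676, 0.737, -0.001, 0.001]
ft_force: [-0.6, 1.3, 0.1]
finger_gap: 0.799
```

```bash
python3 - <<'E'
from h import *
plan([.5553,-.2632,.215],down(95.8))
p,T,st=grab('wrist','w3')
C=cloud(p,T)
for z,w in ((.045,.006),(.1765,.006)):
    m=(np.abs(C[...,2]-z)<w)&(np.hypot(C[...,0]-.557,C[...,1]+.26)<.06)
    print(z,m.sum(),cv2.minAreaRect(C[m][:,:2].astype(np.float32)) if m.any() else '')
E
```

```text
t=4.97 dist 5.4mm ang 0.92deg rows 1 gap 0.799 F [-0.63  1.31  0.15] M [-0.008 -0.129 -0.002]
0 [-0.0293, 0.0479, 0.0378] [-0.00012, 0.00034, -0.00253]
0.045 3174 ((0.5552335381507874, -0.2633780837059021), (0.0750456377863884, 0.0752287283539772), 5.70083475112915)
0.1765 1283 ((0.5551379919052124, -0.26322290301322937), (0.02608930505812168, 0.026500560343265533), 5.5559282302856445)
```

View pics/w3.png

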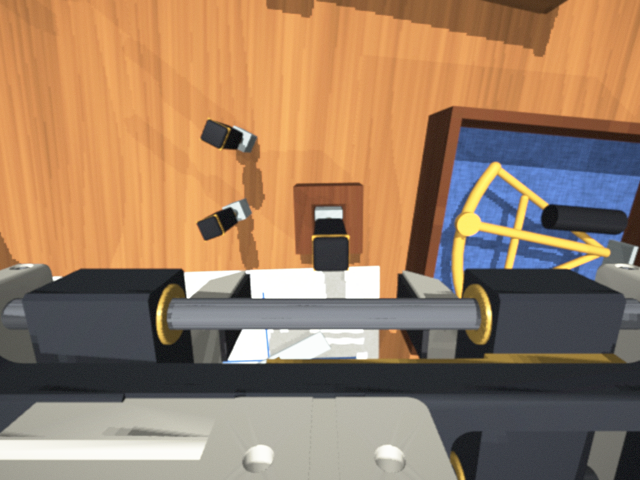

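Still consistent: driver at (0.5552,-0.2633), yaw 5.7°, at pixel (330,245) between the fingers. Descending in steps.

Call:
{"name": "send_rows", "arguments": {"moves": [{"linear":[-0.03,0.048,0.3],"delta_rot":[0,0,-0.0025],"jaw":0.3},{"linear":[0,0,0.3],"delta_rot":[0,0,0],"jaw":0.3},{"linear":[0,0,0],"delta_rot":[0,0,0],"jaw":0.3}]}}

```text
clock: 5.4
ee_pos: [0.5553, -0.2606, 0.1712]
orientation: [0.669, 0.743, -0.0, 0.002]
ft_force: [0.1, 0.2, 0.6]
finger_gap: 0.701
```

```bash
python3 - <<'E'
from h import *
plan([.5552,-.2633,.118],down(95.7))
E
```

```text
t=5.40 dist 53.3mm ang 0.42deg rows 1 gap 0.701 F [0.13 0.18 0.65] M [-0.004 -0.088  0.021]
0 [-0.0304, -0.0063, 0.6656] [0.00032, 0.00058, 0.00096]
```

Call:
{"name": "send_rows", "arguments": {"moves": [{"linear":[-0.03,-0.006,0.3],"delta_rot":[0.0003,0.0006,0.001],"jaw":0.3},{"linear":[0,0,0.3],"delta_rot":[0,0,0],"jaw":0.3},{"linear":[0,0,0],"delta_rot":[0,0,0],"jaw":0.3},{"linear":[0,0,0],"delta_rot":[0,0,0],"jaw":0.3}]}}

```text
clock: 5.9
ee_pos: [0.5581, -0.2612, 0.129]
orientation: [0.67, 0.743, 0.002, 0.003]
ft_force: [0.5, 0.9, 0.4]
finger_gap: 0.698
```

```bash
python3 - <<'E'
from h import *
plan([.5552,-.2633,.118],down(95.7))
E
```

```text
t=5.90 dist 11.5mm ang 0.49deg rows 1 gap 0.698 F [0.52 0.9  0.44] M [-0.024 -0.14  -0.037]
0 [-0.0222, -0.0394, 0.137] [0.00114, 0.00046, 0.00054]
```

Call:
{"name": "send_rows", "arguments": {"moves": [{"linear":[-0.022,-0.039,0.13],"delta_rot":[0.0011,0.0005,0.0005],"jaw":0.3},{"linear":[0,0,0],"delta_rot":[0,0,0],"jaw":0.3}]}}

```text
clock: 6.15
ee_pos: [0.5559, -0.2637, 0.12]
orientation: [0.671, 0.741, 0.0, 0.001]
ft_force: [-0.3, 0.0, -0.1]
finger_gap: 0.7
```

```bash
python3 - <<'E'
from h import *
plan([.5552,-.2633,.118],down(95.7))
E
```

```text
t=6.15 dist 2.2mm ang 0.14deg rows 1 gap 0.700 F [-0.26  0.01 -0.13] M [-0.005 -0.088  0.016]
0 [0.0055, -0.0088, 0.0252] [0.00034, 0.00017, 2e-05]
```

Call:
{"name": "send_rows", "arguments": {"moves": [{"linear":[0.005,-0.009,0.015],"delta_rot":[0.0003,0,0],"jaw":0.6},{"linear":[0,0,0],"delta_rot":[0,0,0],"jaw":0.8},{"linear":[0,0,0],"delta_rot":[0,0,0],"jaw":1},{"linear":[0,0,0],"delta_rot":[0,0,0],"jaw":1},{"linear":[0,0,0],"delta_rot":[0,0,0],"jaw":1}], "newtons": 30}}

```text
clock: 6.78
ee_pos: [0.5556, -0.2634, 0.1193]
orientation: [0.671, 0.741, -0.0, 0.001]
ft_force: [-0.1, -0.6, -1.0]
finger_gap: 0.282
```

```bash
python3 - <<'E'
from h import *
plan([.5552,-.2633,.118],down(95.7))
E
```

```text
t=6.78 dist 1.4mm ang 0.10deg rows 1 gap 0.282 F [-0.08 -0.55 -1.05] M [-0.041 -0.238 -0.015]
0 [0.0018, -0.0045, 0.0166] [0.00016, 0.00021, 0.0]
```

Gripped: opening 25.9 mm, as the 26 mm handle should give. Lifting straight up.

Call:
{"name": "send_rows", "arguments": {"moves": [{"linear":[0,0,-0.15],"delta_rot":[0,0,0],"jaw":1},{"linear":[0,0,-0.2],"delta_rot":[0,0,0],"jaw":1},{"linear":[0,0,0],"delta_rot":[0,0,0],"jaw":1}]}}

```text
clock: 7.15
ee_pos: [0.5556, -0.2632, 0.1494]
orientation: [0.671, 0.741, 0.0, 0.001]
ft_force: [-0.8, 0.4, -1.9]
finger_gap: 0.279
```

```bash
python3 - <<'E'
from h import *
plan([.5556,-.2634,.24],down(95.7))
E
```

```text
t=7.15 dist 90.6mm ang 0.09deg rows 2 gap 0.279 F [-0.78  0.41 -1.85] M [ 0.014 -0.175 -0.039]
0 [-0.0019, 0.0003, -0.5662] [9e-05, 9e-05, 2e-05]
1 [-0.0016, -0.0, -0.5662] [9e-05, 9e-05, 2e-05]
```

Call:
{"name": "send_rows", "arguments": {"moves": [{"linear":[0,0,-0.5],"delta_rot":[0,0,0],"jaw":1},{"linear":[0,0,-0.55],"delta_rot":[0,0,0],"jaw":1}]}}

```text
clock: 7.4
ee_pos: [0.553, -0.2626, 0.2319]
orientation: [0.671, 0.741, -0.001, -0.003]
ft_force: [0.6, -0.3, -2.3]
finger_gap: 0.28
```

```bash
cat >> h.py <<'E'
NS=R.from_euler('z',-5.45,degrees=True).apply([-np.sin(.26),0,np.cos(.26)])
EY=R.from_euler('z',-5.45,degrees=True).apply([0,1,0]);EX=np.cross(EY,NS)
S0=np.array([.4926,.1352,.1090])
def tool(theta):
    t=np.radians(theta);x=EX*np.cos(t)+EY*np.sin(t);z=-NS
    return R.from_matrix(np.stack([x,np.cross(z,x),z],-1))
E
python3 - <<'E'
from h import *
print(arm.read_state()['ee_pos'])
plan(S0+NS*(.1073+.04),tool(159.5))
E
```

```text
[ 0.55296312 -0.26261412  0.23190274]
t=7.40 dist 413.7mm ang 60.13deg rows 7 gap 0.280 F [ 0.57 -0.27 -2.27] M [-0.028 -0.21  -0.007]
0 [0.7308, -0.103, -0.0326] [-0.00479, -0.0041, -0.02301]
1 [0.7368, 0.0046, -0.053] [-0.00479, -0.0041, -0.02301]
2 [0.7267, 0.1124, -0.0701] [-0.00479, -0.0041, -0.02301]
3 [0.7008, 0.2181, -0.0836] [-0.00479, -0.0041, -0.02301]
4 [0.6596, 0.3193, -0.0931] [-0.00479, -0.0041, -0.02301]
5 [0.604, 0.4137, -0.0983] [-0.00479, -0.0041, -0.02301]
6 [0.5354, 0.4992, -0.0993] [-0.00479, -0.0041, -0.02301]
```

Call:
{"name": "send_rows", "arguments": {"moves": [{"linear":[0.6,-0.085,-0.15],"delta_rot":[-0.003,-0.003,-0.0165],"jaw":1},{"linear":[0.6,-0.02,-0.15],"delta_rot":[-0.0034,-0.003,-0.0165],"jaw":1},{"linear":[0.58,0.05,-0.1],"delta_rot":[-0.0034,-0.003,-0.0165],"jaw":1},{"linear":[0.56,0.12,-0.06],"delta_rot":[-0.0034,-0.003,-0.0165],"jaw":1},{"linear":[0.52,0.18,-0.06],"delta_rot":[-0.0034,-0.003,-0.0165],"jaw":1}]}}

```text
clock: 8.02
ee_pos: [0.5013, -0.0327, 0.2697]
orientation: [0.453, 0.889, 0.006, 0.072]
ft_force: [1.0, 0.3, -2.5]
finger_gap: 0.276
```

```bash
python3 - <<'E'
from h import *
print(arm.read_state()['q'].round(2))
plan(S0+NS*(.1073+.04),tool(159.5),vmax=.045)
E
```

```text
[ 0.48  0.15 -0.64  1.83  0.18  1.07  0.4 ]
t=8.03 dist 178.6mm ang 28.72deg rows 4 gap 0.276 F [ 1.04  0.25 -2.48] M [ 0.136  0.031 -0.045]
0 [0.523, 0.1948, 0.0084] [-0.00413, -0.0031, -0.01927]
1 [0.4958, 0.2564, 0.0043] [-0.00413, -0.0031, -0.01927]
2 [0.4612, 0.3143, 0.0024] [-0.00413, -0.0031, -0.01927]
3 [0.42, 0.3676, 0.0026] [-0.00413, -0.0031, -0.01927]
```

Call:
{"name": "send_rows", "arguments": {"moves": [{"linear":[0.52,0.195,0],"delta_rot":[-0.0041,-0.0031,-0.0193],"jaw":1},{"linear":[0.5,0.255,0],"delta_rot":[-0.0041,-0.0031,-0.0193],"jaw":1},{"linear":[0.46,0.315,0],"delta_rot":[-0.0041,-0.0031,-0.0193],"jaw":1},{"linear":[0.3,0.27,0],"delta_rot":[-0.0041,-0.0031,-0.0193],"jaw":1},{"linear":[0,0,0],"delta_rot":[0,0,0],"jaw":1}]}}

```text
clock: 8.65
ee_pos: [0.4524, 0.1355, 0.2544]
orientation: [0.21, 0.969, 0.017, 0.132]
ft_force: [-0.1, -0.6, -1.5]
finger_gap: 0.281
```

```bash
python3 - <<'E'
from h import *
print(arm.read_state()['q'].round(2))
plan(S0+NS*(.1073+.04),tool(159.5),vmax=.045)
E
```

```text
[ 0.3   0.05 -0.84  2.    0.24  0.91  0.48]
t=8.65 dist 5.1mm ang 1.51deg rows 1 gap 0.281 F [-0.14 -0.58 -1.5 ] M [0.021 0.32  0.017]
0 [-0.0015, 0.0471, 0.0438] [0.00059, 0.0008, 0.00407]
```

Call:
{"name": "send_rows", "arguments": {"moves": [{"linear":[0,0.047,0.044],"delta_rot":[0.0006,0.0008,0.0041],"jaw":1},{"linear":[0,0,0],"delta_rot":[0,0,0],"jaw":1}]}}

```text
clock: 8.9
ee_pos: [0.4547, 0.1375, 0.2513]
orientation: [0.224, 0.966, 0.016, 0.128]
ft_force: [-0.5, -0.2, -3.0]
finger_gap: 0.282
```

```bash
python3 - <<'E'
from h import *
plan(S0+NS*(.1073+.04),tool(159.5),vmax=.045)
for n in('wrist','side','top'):
    p,T,st=grab(n,n[0]+'4')
    Rt=R.from_quat(st['orientation']);m=st['ee_pos']+Rt.apply([0,0,.1073])
    print(n,'mouth pred px',proj(p,T,[m,S0]).round(1).tolist(), [(np.round(r['location'],1),round(r['confidence'],2)) for r in arm.landmark_of(p,'driver_mouth')][:3],[(np.round(r['location'],1),round(r['confidence'],2)) for r in arm.landmark_of(p,'screw_top')][:2])
    x,y=proj(p,T,[S0])[0].astype(int)
    f=p['frame']
    c=f[max(0,y-90):y+60,max(0,x-80):x+120]; save(n[0]+'4c',cv2.resize(c,None,fx=4,fy=4,interpolation=cv2.INTER_CUBIC)[:600,:800])
E
```

```text
t=8.90 dist 1.4mm ang 0.22deg rows 1 gap 0.282 F [-0.55 -0.21 -3.05] M [ 0.108  0.328 -0.021]
0 [0.0048, 0.0163, 0.0001] [-0.00033, 4e-05, -0.0005]
wrist mouth pred px [[324.8, 232.9], [326.3, 223.8]] [(array([325.3, 232.9]), 0.94), (array([ 46.8, 287.3]), 0.6), (array([ 94.6, 267.3]), 0.58)] [(array([329.5, 223.3]), 0.6)]
side mouth pred px [[310.2, 296.9], [304.6, 308.8]] [(array([436.9, 245.3]), 0.87), (array([305.8, 296.9]), 0.75), (array([460.4, 221.3]), 0.75)] [(array([302.1, 306.9]), 0.68), (array([230.2, 298. ]), 0.56)]
top mouth pred px [[246.6, 312.7], [248.6, 308.2]] [(array([248.7, 313.2]), 0.91), (array([424.2, 310.7]), 0.66), (array([464.9, 306.9]), 0.6)] [(array([248.3, 305.3]), 0.92)]
```

View pics/w4.png

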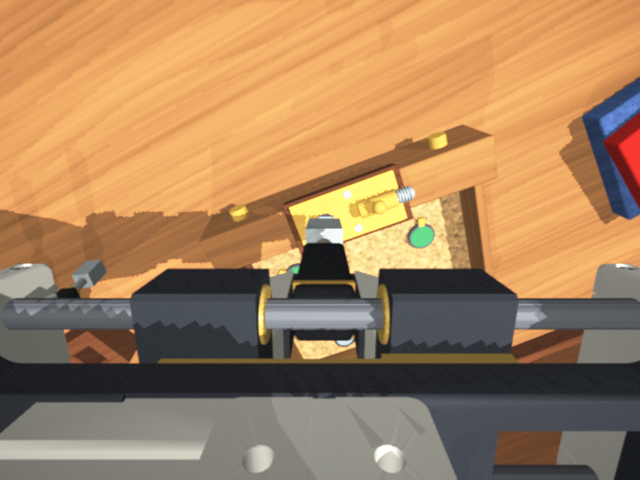

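View pics/s4c.png

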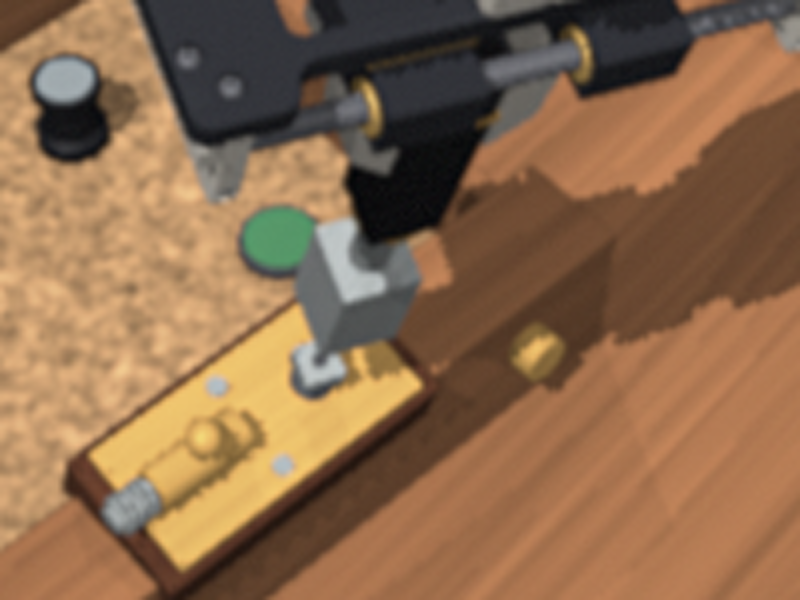

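View pics/t4c.png

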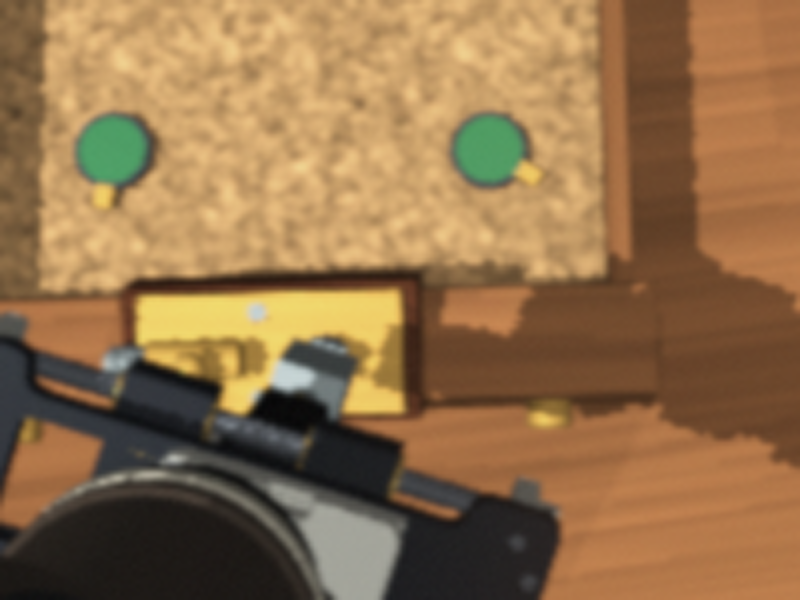

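```bash
cat > chk.py <<'E'
from h import *
import sys
# points of the driver in tool coordinates from each camera + predicted-box overlay
L=float(sys.argv[2]) if len(sys.argv)>2 else .1073
out=[]
for k in 'wst':
    p,T,st=pickle.load(open(k+sys.argv[1]+'.pkl','rb'));C=cloud(p,T)
    Rt=R.from_quat(st['orientation']);Q=Rt.inv().apply((C.reshape(-1,3)-st['ee_pos'])).reshape(C.shape)
    for nm,a,b,w in(('socket',L-.040,L-.004,.020),('handle',.0,.020,.018)):
        m=(Q[...,2]>a)&(Q[...,2]<b)&(np.abs(Q[...,0])<w)&(np.abs(Q[...,1])<w)
        q=Q[m]*1e3
        if len(q)>20: 
            pc=np.percentile(q,[3,97],axis=0).round(1);r=cv2.minAreaRect(q[:,:2].astype(np.float32))
            print(k,nm,len(q),'x',pc[:,0],'y',pc[:,1],'rect',np.round(r[0],1),np.round(r[1],1),round(r[2],1))
    im=p['frame'].copy()
    def box(h,z0,z1,col):
        c=np.array([[x,y,z] for z in(z0,z1) for x,y in((-h,-h),(h,-h),(h,h),(-h,h))])
        u=proj(p,T,Rt.apply(c)+st['ee_pos'])
        return u,col
    S=proj(p,T,[S0])[0];x,y=S.astype(int);x0,y0=max(0,x-65),max(0,y-75);s=4 
    c=cv2.resize(im[y0:y0+120,x0:x0+130],None,fx=s,fy=s,interpolation=cv2.INTER_CUBIC)
    for h,z0,z1,col in((.014,L-.048,L,(255,0,0)),):
        u,_=box(h,z0,z1,col);u=((u-[x0,y0]+.5)*s).astype(int)
        for i in range(4):
            for a,b in((i,(i+1)%4),(i+4,(i+1)%4+4),(i,i+4)): cv2.line(c,u[a].tolist(),u[b].tolist(),col,1)
    th=np.radians(-20.5);a=.008*(np.cos(th)*EX+np.sin(th)*EY);b=.008*(-np.sin(th)*EX+np.cos(th)*EY)
    u=((proj(p,T,[S0+a+b,S0-a+b,S0-a-b,S0+a-b])-[x0,y0]+.5)*s).astype(int);cv2.polylines(c,[u],True,(0,0,255),1)
    out.append(cv2.resize(c,(400,369))[:, :])
save('ov'+sys.argv[1],np.hstack(out[:2]));save('ovt'+sys.argv[1],out[2])
E
python3 chk.py 4
```

```text
w socket 270 x [13.7 14.3] y [-14.2  11.8] rect [14.  -1.2] [ 0.9 27.7] 0.2
w handle 333 x [12.7 14. ] y [-12.9  10.4] rect [12.5 -1.1] [25.8  3.3] 90.0
s socket 331 x [-14.9  12. ] y [-11.4  15. ] rect [4.4 7.8] [20.6 39.3] 45.7
s handle 206 x [-10.7  11.7] y [-8.9 13.8] rect [4.8 7.1] [17.9 33.7] 45.9
t socket 96 x [-15.    1.7] y [-13.2  13.6] rect [-10.7  -4.1] [16.3 34.5] 36.4
t handle 56 x [-13.2 -11. ] y [-11.2  12.3] rect [-11.7   0.7] [ 3.3 25.4] 0.2
```

View pics/ov4.png

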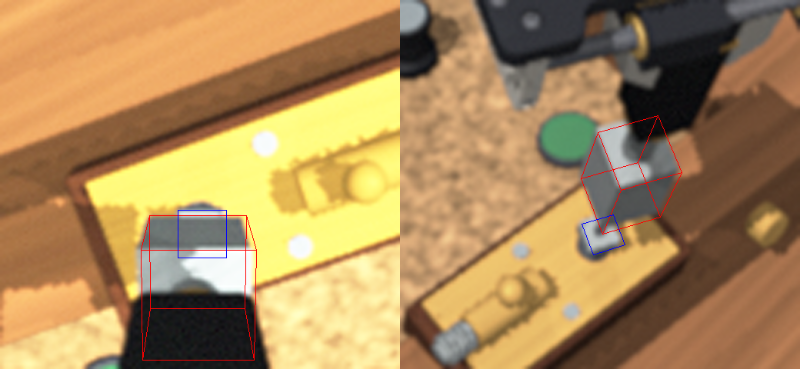

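View pics/ovt4.png

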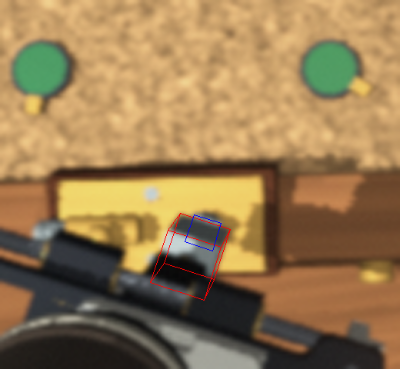

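```bash
python3 - <<'E'
import head
from h import *
for tag,win in(('top0',(233,293,28,26)),('side0',(288,294,32,30))):
    p,T,C,n,c,ex,ey=head.measure(tag,win)
    S=S0-n*((S0-c)@n-.019)
    g=(np.arange(300)-150)*1e-4
    X=S+g[None,:,None]*EX+(-g[:,None,None])*EY
    uv=proj(p,T,X.reshape(-1,3)).reshape(300,300,2).astype(np.float32)
    im=cv2.remap(p['frame'],uv[...,0],uv[...,1],cv2.INTER_CUBIC)
    cv2.drawMarker(im,(150,150),(255,0,0));save(tag+'_rect',im)
a=[cv2.imread('pics/'+t+'_rect.png') for t in('top0','side0')]
p,T,st=pickle.load(open('w2.pkl','rb'))
X=S0+g[None,:,None]*EX+(-g[:,None,None])*EY
uv=proj(p,T,X.reshape(-1,3)).reshape(300,300,2).astype(np.float32)
im=cv2.remap(p['frame'],uv[...,0],uv[...,1],cv2.INTER_CUBIC);cv2.drawMarker(im,(150,150),(255,0,0))
cv2.imwrite('pics/three.png',cv2.resize(np.hstack(a+[im[...,::-1]]),(780,260)))
Rt=R.from_quat(st['orientation']).as_matrix();print('w2 tool x,y in EX,EY:',[(Rt[:,i]@EX).round(2) for i in(0,1)],[(Rt[:,i]@EY).round(2) for i in(0,1)])
Rn=R.from_quat(arm.read_state()['orientation']).as_matrix();print('now',[(Rn[:,i]@EX).round(2) for i in(0,1)],[(Rn[:,i]@EY).round(2) for i in(0,1)])
E
```

```text
plate n [-0.2658  0.0176  0.9639] tilt 0.27 az 176.22 1270
head pts 91 height med 0.0189 mean [0.4941 0.1358 0.1106]
depth 91 ctr [0.4936 0.1363 0.1106] size [16.17 15.74] angle(from ex toward ey, ccw from above) 68.16
depth&grey 79 ctr [0.4937 0.1354 0.1106] size [14.54 14.7 ] angle(from ex toward ey, ccw from above) 69.65
plate n [-0.2588  0.0233  0.9657] tilt 0.263 az 174.85 1596
head pts 126 height med 0.0189 mean [0.4951 0.1362 0.1099]
depth 126 ctr [0.4951 0.1355 0.1101] size [16.09 16.05] angle(from ex toward ey, ccw from above) 68.82
depth&grey 118 ctr [0.4946 0.1358 0.11  ] size [16.12 14.89] angle(from ex toward ey, ccw from above) 69.57
w2 tool x,y in EX,EY: [np.float64(-0.34), np.float64(0.94)] [np.float64(0.94), np.float64(0.34)]
now [np.float64(-0.94), np.float64(0.35)] [np.float64(0.35), np.float64(0.94)]
```

View pics/three.png

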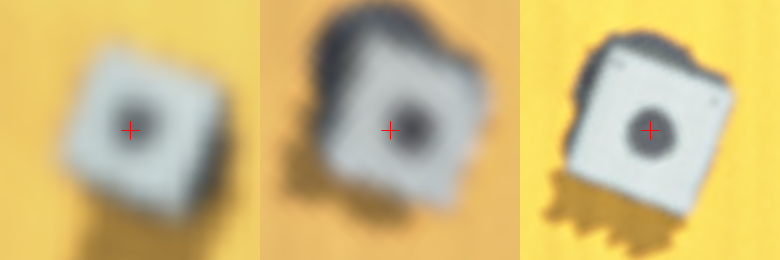

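```bash
sed -i 's/^S0=.*/S0=np.array([.4926,.1352,.1090])+.0003*EX/' h.py; python3 - <<'E'
from h import *
print(S0);plan(S0+NS*(.1073+.012),tool(159.5))
E
```

```text
[0.49288861 0.13517246 0.10907712]
t=9.35 dist 28.2mm ang 0.15deg rows 1 gap 0.278 F [-0.47  0.54 -2.14] M [ 0.122  0.309 -0.031]
0 [-0.0007, 0.0134, 0.3523] [-0.00022, 0.00012, -0.00034]
```

Call:
{"name": "send_rows", "arguments": {"moves": [{"linear":[0,0.013,0.18],"delta_rot":[-0.0002,0.0001,-0.0003],"jaw":1},{"linear":[0,0,0.15],"delta_rot":[0,0,0],"jaw":1},{"linear":[0,0,0],"delta_rot":[0,0,0],"jaw":1},{"linear":[0,0,0],"delta_rot":[0,0,0],"jaw":1}]}}

```text
clock: 9.85
ee_pos: [0.462, 0.1379, 0.2234]
orientation: [0.223, 0.966, 0.017, 0.128]
ft_force: [0.8, -0.4, -2.4]
finger_gap: 0.278
```

```bash
python3 - <<'E'
from h import *
plan(S0+NS*(.1073+.010),tool(159.5))
for n in('wrist','side','top'):
    p,T,st=grab(n,n[0]+'5')
E
python3 chk.py 5; python3 - <<'E'
from h import *
p,T,st=pickle.load(open('s5.pkl','rb'));x0,y0=270,265
c=cv2.resize(p['frame'][y0:y0+60,x0:x0+80],None,fx=10,fy=10,interpolation=cv2.INTER_CUBIC)
Rt=R.from_quat(st['orientation']);h=.014;L=.1073
u=((proj(p,T,Rt.apply([[x,y,z] for z in(L-.048,L) for x,y in((-h,-h),(h,-h),(h,h),(-h,h))])+st['ee_pos'])-[x0,y0]+.5)*10).astype(int)
for i in range(4):
    for a,b in((i,(i+1)%4),(i+4,(i+1)%4+4),(i,i+4)): cv2.line(c,u[a].tolist(),u[b].tolist(),(255,0,0),1)
save('s5z',c)
E
```

```text
t=9.85 dist 1.3mm ang 0.08deg rows 1 gap 0.278 F [ 0.83 -0.42 -2.37] M [ 0.153  0.321 -0.035]
0 [-0.0055, 0.0047, 0.0145] [-0.00012, -0.0002, 0.0]
w socket 272 x [13.7 14.3] y [-14.2  11.9] rect [14.  -1.2] [27.8  0.8] 90.0
w handle 339 x [12.5 14. ] y [-12.9  10.6] rect [12.4 -1.2] [26.   3.5] 89.8
s socket 302 x [-15.   12.1] y [-12.   14.9] rect [4.3 7.6] [20.9 39.4] 45.2
s handle 184 x [-10.4  11.9] y [-9.5 13.7] rect [5.  6.9] [17.7 33.5] 44.6
t socket 87 x [-14.8  -1.2] y [-13.2  13.4] rect [-10.7  -4.2] [16.3 34.2] 35.8
t handle 43 x [-13.2 -12.1] y [-10.   10.2] rect [-12.6   0.2] [ 1.1 22.3] 0.1
```

View pics/s5z.png

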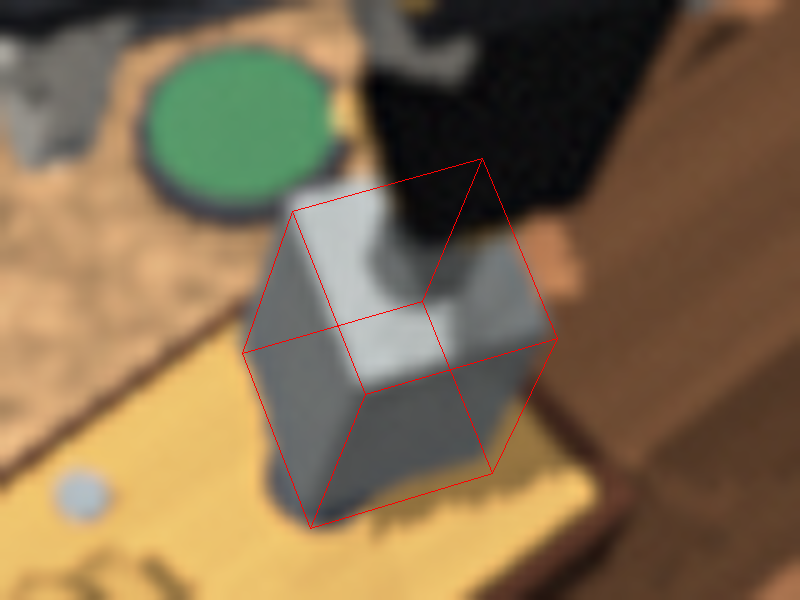

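Call:
{"name": "send_rows", "arguments": {"moves": [{"linear":[-0.005,0.005,0.06],"delta_rot":[-0.0001,-0.0002,0],"jaw":1},{"linear":[0,0,0.04],"delta_rot":[0,0,0],"jaw":1},{"linear":[0,0,0],"delta_rot":[0,0,0],"jaw":1}]}}

```text
clock: 10.38
ee_pos: [0.4652, 0.1379, 0.2162]
orientation: [0.223, 0.966, 0.017, 0.13]
ft_force: [-0.4, -0.5, -2.1]
finger_gap: 0.28
```

```bash
python3 - <<'E'
from h import *
plan(S0+NS*(.1073),tool(159.5))
E
```

```text
t=10.38 dist 3.5mm ang 0.12deg rows 1 gap 0.280 F [-0.44 -0.46 -2.15] M [0.063 0.325 0.004]
0 [0.0076, -0.0039, 0.0426] [0.0001, 0.00031, -9e-05]
```

Call:
{"name": "send_rows", "arguments": {"moves": [{"linear":[0.007,-0.003,0.025],"delta_rot":[0.0001,0.0003,0],"jaw":1},{"linear":[0,0,0.015],"delta_rot":[0,0,0],"jaw":1},{"linear":[0,0,0],"delta_rot":[0,0,0],"jaw":1}]}}

```text
clock: 10.75
ee_pos: [0.4654, 0.1379, 0.2128]
orientation: [0.223, 0.966, 0.017, 0.128]
ft_force: [0.3, 0.1, -3.2]
finger_gap: 0.283
```

```bash
python3 - <<'E'
from h import *
plan(S0+NS*(.1073),tool(159.5))
E
```

```text
t=10.75 dist 0.1mm ang 0.03deg rows 1 gap 0.283 F [ 0.27  0.13 -3.24] M [0.123 0.358 0.04 ]
0 [-0.0002, -0.001, 0.0002] [-1e-05, -2e-05, -8e-05]
```

Call:
{"name": "send_rows", "arguments": {"moves": [{"linear":[0,0,0.02],"delta_rot":[0,0,0],"jaw":1},{"linear":[0,0,0.02],"delta_rot":[0,0,0],"jaw":1},{"linear":[0,0,0],"delta_rot":[0,0,0],"jaw":1}]}}

```text
clock: 11.12
ee_pos: [0.4664, 0.1378, 0.2096]
orientation: [0.223, 0.966, 0.017, 0.129]
ft_force: [-0.8, 0.1, -2.1]
finger_gap: 0.282
```

```bash
python3 - <<'E'
from h import *
plan(S0+NS*(.1073-.014),tool(159.5))
E
```

```text
t=11.12 dist 10.6mm ang 0.03deg rows 1 gap 0.282 F [-0.75  0.05 -2.08] M [ 0.091  0.347 -0.012]
0 [0.0009, -0.0017, 0.1331] [1e-05, 0.0, -9e-05]
```

Call:
{"name": "send_rows", "arguments": {"moves": [{"linear":[0.001,-0.002,0.02],"delta_rot":[0,0,0],"jaw":1},{"linear":[0,0,0.02],"delta_rot":[0,0,0],"jaw":1},{"linear":[0,0,0],"delta_rot":[0,0,0],"jaw":1}]}}

```text
clock: 11.5
ee_pos: [0.4671, 0.1376, 0.2062]
orientation: [0.223, 0.966, 0.017, 0.129]
ft_force: [-0.6, -0.4, -2.8]
finger_gap: 0.283
```

```bash
python3 - <<'E'
from h import *
plan(S0+NS*(.1073-.014),tool(159.5))
E
```

```text
t=11.50 dist 7.2mm ang 0.03deg rows 1 gap 0.283 F [-0.57 -0.36 -2.76] M [ 0.109  0.359 -0.064]
0 [-0.0002, 0.0008, 0.0901] [0.0, -0.0, -9e-05]
```

Call:
{"name": "send_rows", "arguments": {"moves": [{"linear":[0,0,0.02],"delta_rot":[0,0,0],"jaw":1},{"linear":[0,0,0.02],"delta_rot":[0,0,0],"jaw":1},{"linear":[0,0,0],"delta_rot":[0,0,0],"jaw":1}]}}

```text
clock: 11.88
ee_pos: [0.468, 0.1375, 0.2029]
orientation: [0.223, 0.966, 0.017, 0.129]
ft_force: [-0.3, 0.5, -2.1]
finger_gap: 0.279
```

```bash
python3 - <<'E'
from h import *
plan(S0+NS*(.1073-.014),tool(159.5))
E
```

```text
t=11.88 dist 3.8mm ang 0.03deg rows 1 gap 0.279 F [-0.31  0.45 -2.12] M [ 0.089  0.29  -0.018]
0 [-0.0001, 0.0006, 0.0474] [1e-05, 1e-05, -8e-05]
```

Now 10 mm on and no contact force. From here I'll go in finer steps until the socket floor touches the head.

Call:
{"name": "send_rows", "arguments": {"moves": [{"linear":[0,0,0.015],"delta_rot":[0,0,0],"jaw":1},{"linear":[0,0,0.012],"delta_rot":[0,0,0],"jaw":1},{"linear":[0,0,0],"delta_rot":[0,0,0],"jaw":1}]}}

```text
clock: 12.25
ee_pos: [0.4686, 0.1375, 0.2007]
orientation: [0.223, 0.966, 0.017, 0.129]
ft_force: [-0.8, 0.6, -2.3]
finger_gap: 0.279
```

```bash
python3 - <<'E'
from h import *
plan(S0+NS*(.1073-.014),tool(159.5))
E
```

```text
t=12.25 dist 1.5mm ang 0.03deg rows 1 gap 0.279 F [-0.83  0.58 -2.33] M [0.101 0.301 0.001]
0 [-0.0003, 0.0005, 0.0184] [1e-05, -0.0, -8e-05]
```

Call:
{"name": "send_rows", "arguments": {"moves": [{"linear":[0,0,0.01],"delta_rot":[0,0,0],"jaw":1},{"linear":[0,0,0],"delta_rot":[0,0,0],"jaw":1}]}}

```text
clock: 12.5
ee_pos: [0.4689, 0.1374, 0.1999]
orientation: [0.223, 0.966, 0.017, 0.129]
ft_force: [0.2, -0.7, -3.3]
finger_gap: 0.284
```

Call:
{"name": "send_rows", "arguments": {"moves": [{"linear":[0,0,0.008],"delta_rot":[0,0,0],"jaw":1},{"linear":[0,0,0],"delta_rot":[0,0,0],"jaw":1}]}}

```text
clock: 12.75
ee_pos: [0.4691, 0.1375, 0.1996]
orientation: [0.223, 0.966, 0.017, 0.129]
ft_force: [-1.3, -0.6, 0.4]
finger_gap: 0.281
```

```bash
python3 - <<'E'
from h import *
plan(S0+NS*(.1073-.014),tool(159.5))
for n in('side','top','wrist'): p,T,st=grab(n,n[0]+'6')
p=pickle.load(open('s6.pkl','rb'))[0];save('s6z',cv2.resize(p['frame'][265:325,265:345],None,fx=10,fy=10,interpolation=cv2.INTER_CUBIC))
E
```

```text
t=12.75 dist 0.4mm ang 0.04deg rows 1 gap 0.281 F [-1.25 -0.56  0.37] M [-0.073  0.57  -0.024]
0 [0.0018, -0.0021, 0.0036] [3e-05, 7e-05, -9e-05]
```

View pics/s6z.png

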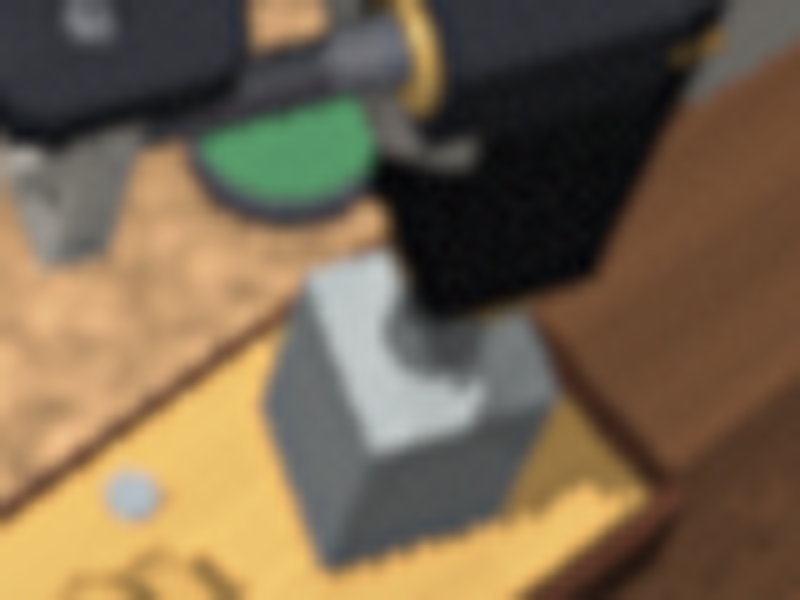

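Seated: contact of about 2.7 N at 13.6 mm depth, which is the socket floor on the head top; the side picture shows the socket at (310,310) sitting square over the head. Turning clockwise (+tool z).

Call:
{"name": "send_rows", "arguments": {"moves": [{"linear":[0,0,0],"delta_rot":[0,0,0.012],"jaw":1},{"linear":[0,0,0],"delta_rot":[0,0,0.012],"jaw":1},{"linear":[0,0,0],"delta_rot":[0,0,0],"jaw":1}]}}

```text
clock: 13.28
ee_pos: [0.4691, 0.1381, 0.1996]
orientation: [0.296, 0.946, 0.027, 0.127]
ft_force: [-1.9, 0.3, -1.1]
finger_gap: 0.278
```

```bash
cat > tw.py <<'E'
from h import *
import sys
st=arm.read_state();x=R.from_quat(st['orientation']).as_matrix()[:,0]
th=np.degrees(np.arctan2(x@EY,x@EX));print('theta',th.round(2),'turned',(159.5-th).round(2) if th>0 else th)
print('q',st['q'].round(2),'axial force',(np.array(st['ft_force'])@NS).round(2),'axial moment',(np.array(st['torque'])@NS).round(3))
plan(S0+NS*(.1073-.0136-.0008*np.radians(max(0,159.5-th-6))),tool(th))
E
python3 tw.py
```

```text
theta 150.65 turned 8.85
q [ 0.22  0.15 -0.8   2.06  0.37  0.8   0.16] axial force -0.54 axial moment 0.002
t=13.28 dist 0.6mm ang 0.07deg rows 1 gap 0.278 F [-1.9   0.26 -1.07] M [0.174 0.576 0.034]
0 [-0.0023, -0.0075, -0.0003] [0.00018, 3e-05, 0.0]
```

Call:
{"name": "send_rows", "arguments": {"moves": [{"linear":[-0.002,-0.007,0],"delta_rot":[0.0002,0,0.015],"jaw":1},{"linear":[0,0,0],"delta_rot":[0,0,0.015],"jaw":1},{"linear":[0,0,0],"delta_rot":[0,0,0.015],"jaw":1},{"linear":[0,0,0],"delta_rot":[0,0,0],"jaw":1}]}}

```text
clock: 13.78
ee_pos: [0.4692, 0.1383, 0.1994]
orientation: [0.426, 0.895, 0.045, 0.122]
ft_force: [-0.6, 0.0, -1.1]
finger_gap: 0.285
```

```bash
python3 tw.py
```

```text
theta 134.52 turned 24.98
q [ 0.18  0.15 -0.76  2.06  0.36  0.8  -0.11] axial force -0.9 axial moment 0.049
t=13.78 dist 0.9mm ang 0.08deg rows 1 gap 0.285 F [-0.59  0.04 -1.09] M [0.042 0.388 0.052]
0 [-0.0065, -0.0088, 0.0001] [0.00019, -0.0001, -0.0]
```

Call:
{"name": "send_rows", "arguments": {"moves": [{"linear":[0,0,0],"delta_rot":[0.0002,-0.0001,0.015],"jaw":1},{"linear":[0,0,0],"delta_rot":[0,0,0.015],"jaw":1},{"linear":[0,0,0],"delta_rot":[0,0,0.015],"jaw":1},{"linear":[0,0,0],"delta_rot":[0,0,0],"jaw":1}]}}

```text
clock: 14.28
ee_pos: [0.4694, 0.1385, 0.1993]
orientation: [0.545, 0.828, 0.061, 0.114]
ft_force: [-0.7, 0.3, -2.0]
finger_gap: 0.284
```

```bash
python3 tw.py
```

```text
theta 118.73 turned 40.77
q [ 0.15  0.14 -0.72  2.06  0.35  0.8  -0.38] axial force -1.73 axial moment 0.012
t=14.28 dist 1.2mm ang 0.03deg rows 1 gap 0.284 F [-0.74  0.29 -2.  ] M [0.149 0.412 0.041]
0 [-0.0103, -0.0102, 0.0003] [6e-05, -6e-05, -0.0]
```

Call:
{"name": "send_rows", "arguments": {"moves": [{"linear":[-0.005,-0.005,0],"delta_rot":[0,0,0.015],"jaw":1},{"linear":[0,0,0],"delta_rot":[0,0,0.015],"jaw":1},{"linear":[0,0,0],"delta_rot":[0,0,0.015],"jaw":1},{"linear":[0,0,0],"delta_rot":[0,0,0],"jaw":1}]}}

```text
clock: 14.78
ee_pos: [0.4696, 0.1385, 0.1991]
orientation: [0.652, 0.747, 0.076, 0.105]
ft_force: [-0.0, 0.2, -2.7]
finger_gap: 0.283
```

```bash
python3 tw.py
```

```text
theta 103.16 turned 56.34
q [ 0.12  0.14 -0.69  2.06  0.34  0.79 -0.64] axial force -2.56 axial moment 0.043
t=14.78 dist 1.2mm ang 0.09deg rows 1 gap 0.283 F [-0.    0.25 -2.66] M [0.17  0.289 0.082]
0 [-0.0119, -0.0083, 0.0005] [0.00014, -0.00022, -0.0]
```

Call:
{"name": "send_rows", "arguments": {"moves": [{"linear":[0,0,0],"delta_rot":[0,0,0.015],"jaw":1},{"linear":[0,0,0],"delta_rot":[0,0,0.014],"jaw":1},{"linear":[0,0,0],"delta_rot":[0,0,0],"jaw":1}]}}

```text
clock: 15.15
ee_pos: [0.4698, 0.1385, 0.199]
orientation: [0.714, 0.688, 0.085, 0.098]
ft_force: [0.9, 1.2, -2.8]
finger_gap: 0.284
```

```bash
python3 tw.py
```

```text
theta 93.32 turned 66.18
q [ 0.1   0.13 -0.67  2.06  0.34  0.79 -0.81] axial force -2.89 axial moment 0.062
t=15.15 dist 1.2mm ang 0.10deg rows 1 gap 0.284 F [ 0.85  1.24 -2.8 ] M [0.143 0.294 0.094]
0 [-0.0131, -0.0081, 0.0007] [0.00013, -0.00026, -0.0]
```

Backing off about 4° (within the socket's play) to free the fit, then lifting along the screw axis.

Call:
{"name": "send_rows", "arguments": {"moves": [{"linear":[0,0,0],"delta_rot":[0,0,-0.012],"jaw":1},{"linear":[0,0,-0.05],"delta_rot":[0,0,0],"jaw":1},{"linear":[0,0,-0.1],"delta_rot":[0,0,0],"jaw":1},{"linear":[0,0,-0.15],"delta_rot":[0,0,0],"jaw":1},{"linear":[0,0,-0.2],"delta_rot":[0,0,0],"jaw":1}]}}

```text
clock: 15.78
ee_pos: [0.4582, 0.139, 0.2393]
orientation: [0.684, 0.718, 0.08, 0.101]
ft_force: [-0.4, -0.3, -2.2]
finger_gap: 0.281
```

```bash
python3 tw.py
```

```text
theta 98.3 turned 61.2
q [ 0.14  0.07 -0.69  2.02  0.25  0.88 -0.64] axial force -2.04 axial moment -0.001
t=15.78 dist 41.9mm ang 0.09deg rows 1 gap 0.281 F [-0.38 -0.34 -2.2 ] M [-0.015  0.413 -0.016]
0 [-0.007, 0.0024, 0.5231] [-0.0002, -0.00016, 0.0]
```

Call:
{"name": "send_rows", "arguments": {"moves": [{"linear":[-0.4,0,-0.3],"delta_rot":[0,0,0],"jaw":1},{"linear":[-0.4,0,0],"delta_rot":[0,0,0],"jaw":1},{"linear":[0,0,0],"delta_rot":[0,0,0],"jaw":1},{"linear":[0,0,0],"delta_rot":[0,0,0],"jaw":1}]}}

```text
clock: 16.27
ee_pos: [0.4552, 0.076, 0.2712]
orientation: [0.682, 0.719, 0.083, 0.103]
ft_force: [0.3, 0.1, -2.3]
finger_gap: 0.278
```

```bash
python3 - <<'E'
from h import *
for n in('wrist','top','side'):
    p,T,st=grab(n,n[0]+'7'); print(n,proj(p,T,[S0]).round(1))
E
```

```text
wrist [[322.2 158.7]]
top [[248.6 308. ]]
side [[304.5 308.7]]
```

View pics/w7.png

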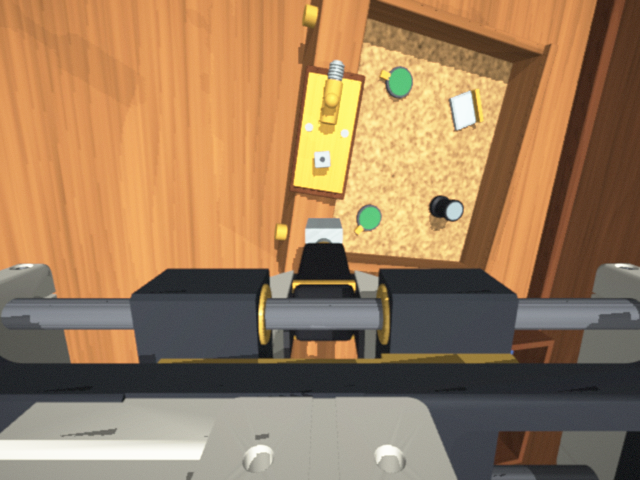

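The screw head is visible at (322,159), now nearly parallel to the tool axes. The filters at (399,82) and (369,217), the mirror and the eyepiece are undisturbed. Next, the angle.

```bash
python3 - <<'E'
import head
from h import *
ims=[]
for tag,win in(('w7',(307,144,30,30)),('t7',(233,293,28,26)),('s7',(288,294,32,30)),):
    try:
        p,T,C,n,c,ex,ey=head.measure(tag,win)
        S=S0-n*((S0-c)@n-.0182); g=(np.arange(300)-150)*1e-4
        X=S+g[None,:,None]*EX+(-g[:,None,None])*EY
        uv=proj(p,T,X.reshape(-1,3)).reshape(300,300,2).astype(np.float32)
        ims.append(cv2.remap(p['frame'],uv[...,0],uv[...,1],cv2.INTER_CUBIC))
    except Exception as e: print(tag,e)
save('after',np.hstack(ims)[:, :800] if len(ims)<3 else cv2.resize(np.hstack(ims),(780,260)))
E
```

```text
plate n [-0.3598 -0.1352  0.9232] tilt 0.395 az -159.41 462
head pts 248 height med 0.0174 mean [0.4926 0.1349 0.1081]
depth 248 ctr [0.4918 0.1344 0.1095] size [15.45 15.9 ] angle(from ex toward ey, ccw from above) 9.64
depth&grey 238 ctr [0.4921 0.1343 0.1096] size [15.61 15.56] angle(from ex toward ey, ccw from above) 12.85
plate n [-0.263   0.025   0.9645] tilt 0.267 az 174.58 865
head pts 9 height med 0.0175 mean [0.4995 0.1306 0.1112]
depth 9 ctr [0.4989 0.1308 0.1122] size [5.82 2.76] angle(from ex toward ey, ccw from above) 14.05
depth&grey 9 ctr [0.4989 0.1308 0.1122] size [5.82 2.76] angle(from ex toward ey, ccw from above) 14.05
plate n [-0.3431  0.003   0.9393] tilt 0.35 az 179.49 379
head pts 127 height med 0.0186 mean [0.4953 0.136  0.1088]
depth 127 ctr [0.4953 0.1354 0.1093] size [16.19 16.63] angle(from ex toward ey, ccw from above) 14.11
depth&grey 119 ctr [0.4949 0.1356 0.1092] size [15.53 16.21] angle(from ex toward ey, ccw from above) 14.11
```

View pics/after.png

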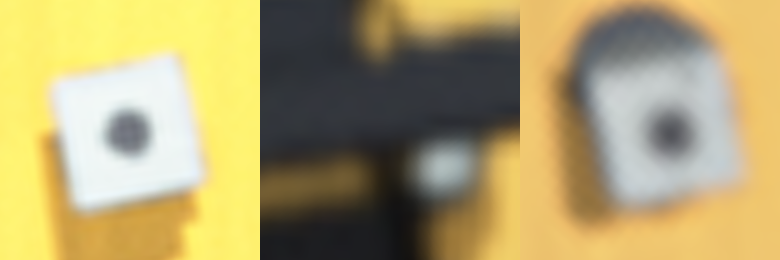

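```bash
python3 - <<'E'
from h import *
for tag,hh in(('w2',0),('w7',-.0008)):
    p,T,st=pickle.load(open(tag+'.pkl','rb'));S=S0+NS*hh
    g=(np.arange(300)-150)*1e-4;X=S+g[None,:,None]*EX+(-g[:,None,None])*EY
    uv=proj(p,T,X.reshape(-1,3)).reshape(300,300,2).astype(np.float32)
    im=cv2.remap(p['frame'],uv[...,0],uv[...,1],cv2.INTER_CUBIC);hsv=cv2.cvtColor(im,cv2.COLOR_RGB2HSV)
    for v in(160,180,195):
        m=((hsv[...,1]<60)&(hsv[...,2]>v)).astype(np.uint8);cs=cv2.findContours(m,cv2.RETR_EXTERNAL,cv2.CHAIN_APPROX_NONE)[0];c=max(cs,key=cv2.contourArea)
        r=cv2.minAreaRect(c);print(tag,v,'ctr',np.round(r[0],1),'size',np.round(r[1],0),'ccw',round(-r[2],2),'ex off mm',round((r[0][0]-150)/10,2),'ey',round((150-r[0][1])/10,2))
E
```

```text
w2 160 ctr [146.9 148.8] size [158. 164.] ccw -20.9 ex off mm -0.31 ey 0.12
w2 180 ctr [147.2 149.6] size [157. 161.] ccw -21.12 ex off mm -0.28 ey 0.04
w2 195 ctr [149.4 150.5] size [152. 157.] ccw -20.38 ex off mm -0.06 ey -0.05
w7 160 ctr [146.4 153.7] size [161. 161.] ccw -77.47 ex off mm -0.36 ey -0.37
w7 180 ctr [146.4 153.4] size [161. 161.] ccw -77.74 ex off mm -0.36 ey -0.34
w7 195 ctr [146.4 153.3] size [160. 161.] ccw -77.36 ex off mm -0.36 ey -0.33
```

Measured turn: 20.8° to 77.5°, so 56.7° clockwise, which is about a sixth of a turn. Checking the driver hasn't slipped in the jaws, then going back to the stand.

```bash
python3 chk.py 7; python3 - <<'E'
from h import *
plan([.5556,-.2634,.26],down(95.7),vmax=.05)
E
```

```text
w socket 273 x [12.7 13.2] y [-14.4  11.8] rect [12.9 -1.3] [27.8  0.8] 89.7
w handle 337 x [11.3 12.8] y [-13.   10.4] rect [11.5 -1.4] [25.7  3.2] 88.5
s socket 326 x [-10.3  13.9] y [-12.5  14.7] rect [ 6.6 -5.4] [39.2 20.8] 45.3
s handle 206 x [-7.1 13.3] y [-11.5  12.9] rect [ 6.9 -3.5] [33.1 17.4] 52.5
t=16.43 dist 354.4mm ang 15.35deg rows 8 gap 0.285 F [-0.45  0.12 -2.44] M [0.024 0.408 0.006]
0 [-0.5368, 0.1175, 0.0682] [0.00519, 0.00084, -0.00091]
1 [-0.5378, 0.1165, 0.0616] [0.00519, 0.00084, -0.00091]
2 [-0.5388, 0.1153, 0.055] [0.00519, 0.00084, -0.00091]
3 [-0.5397, 0.1139, 0.0484] [0.00519, 0.00084, -0.00091]
4 [-0.5406, 0.1122, 0.0419] [0.00519, 0.00084, -0.00091]
5 [-0.5414, 0.1104, 0.0354] [0.00519, 0.00084, -0.00091]
6 [-0.5422, 0.1083, 0.029] [0.00519, 0.00084, -0.00091]
7 [-0.543, 0.106, 0.0227] [0.00519, 0.00084, -0.00091]
```

The driver slid 1.1 mm along tool −x while turning (parallel, no tilt), so I'll compensate at the stand.

Call:
{"name": "send_rows", "arguments": {"moves": [{"linear":[-0.53,0.12,0.03],"delta_rot":[0.0052,0.0008,-0.0009],"jaw":1},{"linear":[-0.54,0.12,0.05],"delta_rot":[0.0052,0.0008,-0.0009],"jaw":1},{"linear":[-0.54,0.115,0.05],"delta_rot":[0.0052,0.0008,-0.0009],"jaw":1},{"linear":[-0.54,0.115,0.05],"delta_rot":[0.0052,0.0008,-0.0009],"jaw":1},{"linear":[-0.54,0.11,0.04],"delta_rot":[0.0052,0.0008,-0.0009],"jaw":1}]}}

```text
clock: 17.05
ee_pos: [0.5206, -0.1328, 0.2684]
orientation: [0.671, 0.74, 0.03, 0.037]
ft_force: [0.9, 0.5, -1.2]
finger_gap: 0.281
```

```bash
python3 - <<'E'
from h import *
plan([.5555,-.2623,.23],down(95.7),vmax=.05)
E
```

```text
t=17.05 dist 139.5mm ang 5.44deg rows 3 gap 0.281 F [ 0.89  0.49 -1.24] M [ 0.046 -0.031  0.019]
0 [-0.5487, 0.0757, 0.1755] [0.00499, 0.00073, -4e-05]
1 [-0.5496, 0.0809, 0.1706] [0.00499, 0.00073, -4e-05]
2 [-0.5504, 0.086, 0.1654] [0.00499, 0.00073, -4e-05]
```

Call:
{"name": "send_rows", "arguments": {"moves": [{"linear":[-0.55,0.075,0.1],"delta_rot":[0.005,0.0007,0],"jaw":1},{"linear":[-0.55,0.08,0.1],"delta_rot":[0.005,0.0007,0],"jaw":1},{"linear":[-0.4,0.06,0.1],"delta_rot":[0.005,0.0007,0],"jaw":1},{"linear":[0,0,0],"delta_rot":[0,0,0],"jaw":1},{"linear":[0,0,0],"delta_rot":[0,0,0],"jaw":1}]}}

```text
clock: 17.68
ee_pos: [0.5545, -0.2547, 0.2427]
orientation: [0.671, 0.741, -0.001, -0.003]
ft_force: [0.3, -0.1, -2.3]
finger_gap: 0.284
```

```bash
python3 - <<'E'
from h import *
plan([.5555,-.2623,.170],down(95.7),vmax=.05)
E
```

```text
t=17.68 dist 73.1mm ang 0.36deg rows 2 gap 0.284 F [ 0.28 -0.09 -2.32] M [ 0.037 -0.134 -0.027]
0 [-0.049, 0.0038, 0.4542] [-0.00045, -0.0002, 1e-05]
1 [-0.0484, 0.0025, 0.4543] [-0.00045, -0.0002, 1e-05]
```

Call:
{"name": "send_rows", "arguments": {"moves": [{"linear":[-0.049,0.004,0.4],"delta_rot":[-0.0005,-0.0002,0],"jaw":1},{"linear":[-0.048,0.002,0.4],"delta_rot":[-0.0005,-0.0002,0],"jaw":1},{"linear":[0,0,0],"delta_rot":[0,0,0],"jaw":1},{"linear":[0,0,0],"delta_rot":[0,0,0],"jaw":1}]}}

```text
clock: 18.18
ee_pos: [0.5576, -0.2571, 0.1806]
orientation: [0.669, 0.744, 0.002, 0.002]
ft_force: [0.6, 0.1, -3.0]
finger_gap: 0.281
```

```bash
python3 - <<'E'
from h import *
plan([.5555,-.2623,.163],down(95.7),vmax=.05)
for n in('wrist','top','side'): grab(n,n[0]+'8')
E
sed -e 's/\[S0\])\[0\];x,y/[[.5552,-.2633,.045]])[0];x,y/' chk.py > chk2.py; python3 chk2.py 8
```

```text
t=18.18 dist 18.5mm ang 0.51deg rows 1 gap 0.281 F [ 0.62  0.11 -3.  ] M [-0.035 -0.122  0.045]
0 [-0.0615, -0.0349, 0.2197] [0.00091, 3e-05, 0.0011]
w socket 284 x [13.  13.5] y [-14.4  11.8] rect [13.2 -1.3] [27.9  0.8] 89.4
w handle 340 x [11.7 13. ] y [-12.9  10.5] rect [11.4 -1.2] [ 3.5 25.9] 0.2
s socket 294 x [-11.2  15.2] y [-12.9  14.6] rect [ 6.1 -5.9] [41.1 24. ] 42.9
s handle 166 x [-8.2 14.5] y [-11.8  12.5] rect [ 7.6 -3.7] [33.1 19.2] 53.5
t socket 131 x [-10.1  15.6] y [-14.1  12.9] rect [ 8.6 -6.8] [38.9 19.6] 46.2
t handle 76 x [-0.3 14.9] y [-13.1  10.4] rect [10.  -5.5] [31.1 14.8] 50.2
```

View pics/ov8.png

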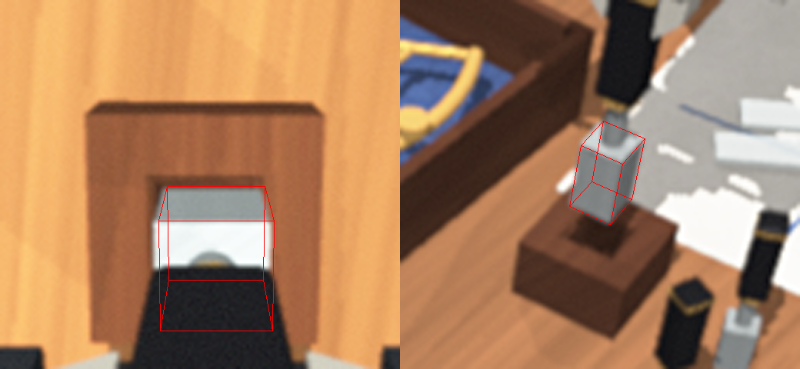

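The driver hangs just above the open hole: wrist overlay shows the socket over the hole, and the side view shows the empty hole at crop (600,235). Trimming sideways before lowering.

Call:
{"name": "send_rows", "arguments": {"moves": [{"linear":[-0.06,-0.035,0.12],"delta_rot":[0.0009,0,0.0011],"jaw":1},{"linear":[0,0,0],"delta_rot":[0,0,0],"jaw":1},{"linear":[0,0,0],"delta_rot":[0,0,0],"jaw":1}]}}

```text
clock: 18.7
ee_pos: [0.5558, -0.2635, 0.1715]
orientation: [0.672, 0.741, -0.0, 0.001]
ft_force: [-0.1, -0.3, -3.2]
finger_gap: 0.287
```

```bash
python3 - <<'E'
from h import *
plan([.5555,-.2625,.155],down(95.7),vmax=.05)
E
```

```text
t=18.70 dist 16.6mm ang 0.16deg rows 1 gap 0.287 F [-0.12 -0.27 -3.19] M [ 0.007 -0.132  0.009]
0 [0.0136, -0.0027, 0.2068] [0.00024, 0.00028, -0.00025]
```

Call:
{"name": "send_rows", "arguments": {"moves": [{"linear":[0.014,-0.003,0.1],"delta_rot":[0.0002,0.0003,-0.0002],"jaw":1},{"linear":[0,0,0.07],"delta_rot":[0,0,0],"jaw":1},{"linear":[0,0,0],"delta_rot":[0,0,0],"jaw":1}]}}

```text
clock: 19.08
ee_pos: [0.5553, -0.2623, 0.1567]
orientation: [0.671, 0.741, 0.0, -0.0]
ft_force: [-0.4, 0.9, -2.1]
finger_gap: 0.278
```

```bash
python3 - <<'E'
from h import *
plan([.5555,-.2625,.140],down(95.7),vmax=.05)
E
```

```text
t=19.07 dist 16.7mm ang 0.04deg rows 1 gap 0.278 F [-0.39  0.92 -2.09] M [ 0.002 -0.086 -0.015]
0 [-0.0033, 0.0021, 0.2093] [-3e-05, -9e-05, -3e-05]
```

Mouth 4 mm above the stand's top. Lowering into the hole in small steps.

Call:
{"name": "send_rows", "arguments": {"moves": [{"linear":[-0.003,0.002,0.05],"delta_rot":[0,0,0],"jaw":1},{"linear":[0,0,0.05],"delta_rot":[0,0,0],"jaw":1},{"linear":[0,0,0.05],"delta_rot":[0,0,0],"jaw":1},{"linear":[0,0,0],"delta_rot":[0,0,0],"jaw":1}]}}

```text
clock: 19.58
ee_pos: [0.5555, -0.2625, 0.1438]
orientation: [0.671, 0.741, 0.0, -0.0]
ft_force: [-0.6, 0.2, -1.4]
finger_gap: 0.283
```

```bash
python3 - <<'E'
from h import *
plan([.5555,-.2625,.1193],down(95.7),vmax=.05)
E
```

```text
t=19.57 dist 24.5mm ang 0.04deg rows 1 gap 0.283 F [-0.61  0.15 -1.42] M [-0.074 -0.121  0.039]
0 [-0.0002, -0.0005, 0.3069] [-3e-05, -0.0001, -2e-05]
```

Call:
{"name": "send_rows", "arguments": {"moves": [{"linear":[0,0,0.06],"delta_rot":[0,0,0],"jaw":1},{"linear":[0,0,0.06],"delta_rot":[0,0,0],"jaw":1},{"linear":[0,0,0.06],"delta_rot":[0,0,0],"jaw":1},{"linear":[0,0,0],"delta_rot":[0,0,0],"jaw":1}]}}

```text
clock: 20.08
ee_pos: [0.5555, -0.2625, 0.1284]
orientation: [0.671, 0.741, 0.0, -0.0]
ft_force: [-0.1, 0.2, -3.3]
finger_gap: 0.28
```

```bash
python3 - <<'E'
from h import *
plan([.5555,-.2625,.1193],down(95.7),vmax=.05)
E
```

```text
t=20.07 dist 9.1mm ang 0.04deg rows 1 gap 0.280 F [-0.1   0.21 -3.28] M [ 0.039 -0.074  0.006]
0 [-0.0002, 0.0, 0.1137] [-4e-05, -0.0001, -4e-05]
```

Call:
{"name": "send_rows", "arguments": {"moves": [{"linear":[0,0,0.05],"delta_rot":[0,0,0],"jaw":1},{"linear":[0,0,0.04],"delta_rot":[0,0,0],"jaw":1},{"linear":[0,0,0.015],"delta_rot":[0,0,0],"jaw":1},{"linear":[0,0,0],"delta_rot":[0,0,0],"jaw":1}]}}

```text
clock: 20.58
ee_pos: [0.5557, -0.2625, 0.1196]
orientation: [0.671, 0.741, 0.0, -0.0]
ft_force: [-0.5, -0.1, -2.5]
finger_gap: 0.279
```

```bash
python3 - <<'E'
from h import *
plan([.5555,-.2625,.1193],down(95.7),vmax=.05)
E
```

```text
t=20.57 dist 0.3mm ang 0.03deg rows 1 gap 0.279 F [-0.51 -0.07 -2.48] M [-0.032 -0.085 -0.018]
0 [0.0002, -0.0024, 0.0032] [1e-05, -8e-05, -3e-05]
```

Call:
{"name": "send_rows", "arguments": {"moves": [{"linear":[0,0,0.008],"delta_rot":[0,0,0],"jaw":1},{"linear":[0,0,0.008],"delta_rot":[0,0,0],"jaw":1},{"linear":[0,0,0],"delta_rot":[0,0,0],"jaw":1}]}}

```text
clock: 20.95
ee_pos: [0.556, -0.2627, 0.1194]
orientation: [0.671, 0.741, 0.0, 0.0]
ft_force: [-0.2, 0.0, -3.1]
finger_gap: 0.28
```

Call:
{"name": "send_rows", "arguments": {"moves": [{"linear":[0,0,0.012],"delta_rot":[0,0,0],"jaw":1},{"linear":[0,0,0],"delta_rot":[0,0,0],"jaw":1}]}}

```text
clock: 21.2
ee_pos: [0.5563, -0.263, 0.1194]
orientation: [0.671, 0.741, 0.0, 0.001]
ft_force: [-0.4, 0.0, -1.5]
finger_gap: 0.279
```

```bash
python3 - <<'E'
from h import *
plan([.5555,-.2625,.1193],down(95.7),vmax=.05)
E
```

```text
t=21.20 dist 0.9mm ang 0.12deg rows 1 gap 0.279 F [-0.43  0.02 -1.46] M [ 0.082 -0.028  0.002]
0 [0.0067, -0.0096, 0.0015] [0.00029, 0.00016, -7e-05]
```

The height no longer drops and the weight is coming off, so the driver is on the hole's floor. Releasing and rising.

Call:
{"name": "send_rows", "arguments": {"moves": [{"linear":[0,0,0],"delta_rot":[0,0,0],"jaw":0.6},{"linear":[0,0,0],"delta_rot":[0,0,0],"jaw":0.5},{"linear":[0,0,0],"delta_rot":[0,0,0],"jaw":0.35},{"linear":[0,0,0],"delta_rot":[0,0,0],"jaw":0.35}]}}

```text
clock: 21.7
ee_pos: [0.557, -0.2631, 0.1192]
orientation: [0.671, 0.741, 0.001, 0.001]
ft_force: [0.0, 1.3, -0.1]
finger_gap: 0.632
```

Call:
{"name": "send_rows", "arguments": {"moves": [{"linear":[0,0,-0.2],"delta_rot":[0,0,0],"jaw":0.3},{"linear":[0,0,-0.3],"delta_rot":[0,0,0],"jaw":0.3},{"linear":[0,0,-0.4],"delta_rot":[0,0,0],"jaw":0.3},{"linear":[0,0,-0.4],"delta_rot":[0,0,0],"jaw":0.3},{"linear":[0,0,0],"delta_rot":[0,0,0],"jaw":0.3}]}}

```text
clock: 22.32
ee_pos: [0.5574, -0.2629, 0.2311]
orientation: [0.671, 0.741, 0.001, 0.003]
ft_force: [0.5, 0.0, -0.7]
finger_gap: 0.698
```

```bash
python3 - <<'E'
from h import *
for n in('wrist','side','top'):
    p,T,st=grab(n,n[0]+'9');C=cloud(p,T)
    for z,w in ((.045,.006),(.1765,.006)):
        m=(np.abs(C[...,2]-z)<w)&(np.hypot(C[...,0]-.557,C[...,1]+.26)<.06)
        if m.sum()>10: r=cv2.minAreaRect(C[m][:,:2].astype(np.float32));print(n,z,m.sum(),np.round(r[0],4),np.round(r[1],4),round(r[2],1),'med z',np.median(C[m][:,2]).round(4))
E
```

```text
wrist 0.045 3005 [ 0.5553 -0.2634] [0.0751 0.0752] 5.7 med z 0.0443
wrist 0.1765 1189 [ 0.5554 -0.2638] [0.0265 0.0265] 5.9 med z 0.1751
side 0.045 903 [ 0.5582 -0.2625] [0.0761 0.0786] 6.5 med z 0.0455
side 0.1765 178 [ 0.5577 -0.262 ] [0.0265 0.0282] 5.4 med z 0.1759
top 0.045 1144 [ 0.5565 -0.2611] [0.0756 0.0757] 5.8 med z 0.0458
top 0.1765 268 [ 0.556  -0.2616] [0.0264 0.0272] 5.2 med z 0.1764
```

View pics/s9.png

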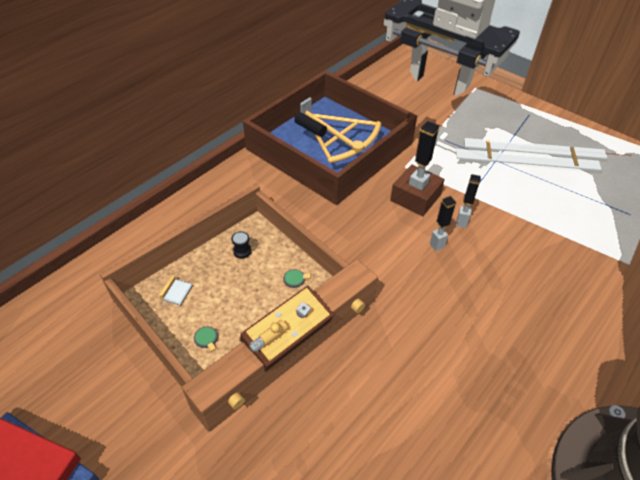

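View pics/w9.png

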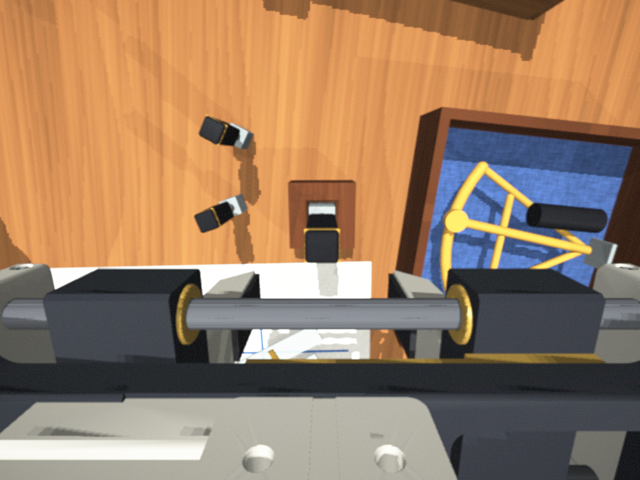

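The driver stands upright in the stand (side (427,145), wrist (322,240)), and the drawer parts are where they were. One last check: the screw angle from the two fixed cameras, and before/after positions of the drawer parts.

```bash
python3 - <<'E'
import head
from h import *
for tag,win in(('t9',(233,293,28,26)),('s9',(288,294,32,30))): head.measure(tag,win)
a=pickle.load(open('side0.pkl','rb'))[0]['frame'].astype(int);b=pickle.load(open('s9.pkl','rb'))[0]['frame'].astype(int)
d=np.abs(a-b).sum(-1);print('side diff px in drawer interior >80:',(d[225:350,140:320]>80).sum(), 'where', np.argwhere(d[225:350,140:320]>80).mean(0)+[225,140] if (d[225:350,140:320]>80).any() else '')
E
```

```text
plate n [-0.2664  0.0185  0.9637] tilt 0.27 az 176.03 1222
head pts 91 height med 0.018 mean [0.494  0.1361 0.1097]
depth 91 ctr [0.4936 0.1361 0.1107] size [15.86 15.88] angle(from ex toward ey, ccw from above) 12.95
depth&grey 84 ctr [0.4937 0.1359 0.1107] size [15.7  15.55] angle(from ex toward ey, ccw from above) 12.54
plate n [-0.4056 -0.1176  0.9065] tilt 0.436 az -163.83 131
head pts 127 height med 0.0202 mean [0.4952 0.136  0.1088]
depth 127 ctr [0.4957 0.1355 0.1078] size [16.23 16.72] angle(from ex toward ey, ccw from above) 13.93
depth&grey 119 ctr [0.4954 0.1351 0.1076] size [15.38 17.02] angle(from ex toward ey, ccw from above) 8.01
side diff px in drawer interior >80: 96 where [309.23958333 304.26041667]
```

```bash
python3 - <<'E'
from plant import arm
print(arm.hand_in()); print(arm.read_state()['clock'])
E
```

```text
the job is handed in; nothing more can be done
None
the job is handed in; nothing more can be done
```

The screw is started: I turned it about 56–57° clockwise and put the driver back upright in its stand. I handed the job in with the clock at about 22.5 s. It reports no verdict.

**What I did:** I took the large driver from the stand and set it square to the sloping plate over the screw head. I lowered it 13.6 mm, until the socket floor touched the head with about 3 N. I then turned it, backed off about 5° to free the fit, lifted it along the screw axis and put it back.

**Last checks:**
- **Turn:** the wrist picture shows the head at 20.8° before and 77.5° after, so 56.7°, about 3° short of 60. The top camera agrees at about 56–57°. The head now sits about 0.9 mm lower, as the thread should give.
- **Driver:** it is upright in the stand with its top at 0.175–0.176 m, as at the start, and within 0.5 mm of the hole centre.
- **Drawer parts:** between the side pictures from before and after, the checked part of the drawer interior changed only at the screw.

**What disagreed:**
- **Side camera:** its last plate-plane fit was poor (tilt 0.44 instead of 0.26), so I discounted its angle reading.
- **Grip:** the driver slid about 1 mm in the jaws while turning. I allowed for that when putting it back.

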